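# Lay up a ledged board for pressing

## Robot

A 6-joint arm with a two-finger parallel gripper is mounted at the origin on the work surface. World frame = base frame: x ahead of the robot, y to its left, z up, the work surface at z = 0. Lengths are in mm, angles in rad, forces in N, time in s.
With the tool pointing down it reaches from about 350 to 975 mm from the base axis. Payload 7.1 kg.
Tool frame: the origin (TCP) lies on the mounting face of the last link; the fingertips stand 182 mm ahead of it and the grasp point (between the pads) lies 163 mm ahead of it (ctrl.tcp_to_tips is the distance from the TCP to the fingertips, in mm); z points along the fingers, y is the direction in which the jaws open and shut (so a half turn about z gives the same grasp; the last joint's range is limited). The gripper opens to 88 mm and grips with 3 to 60 N. Pads are 20 mm wide; open, the fingers measure 115 mm over their backs; the gripper's body (75 mm by 178 mm) begins 61 mm behind the grasp point.
Start: joints at [1.166, 0.423, 1.63, -0, 1.089, -0.019], TCP at [235.156, 579.058, 404.675] pointing down, gripper open.
Joint ranges: [-3, 3], [-0.9, 2.11], [0.09, 2.58], [-1.31, 4.45], [0.11, 2.69], [-2.54, 2.54]. Speed limits (rad/s): [2.39, 2.39, 3.01, 3.14, 3.14, 3.14].

## Interface

Orientations are given as a rotation vector (axis times angle).
In Python, from workcell import ctrl gives the robot as it stands. The module is installed in compiled form; this text tells all that it offers.
- The arm moves only by the tool send_rows, never from a script. Its argument "commands" is a list of rows, each an object with "translation": the shift along the world's x, y, z normalised to -1 to 1, where 1 is 0.1 m, a list of three; "twist": the turn, a rotation vector about the world's x, y, z normalised to -1 to 1, where 1 is 0.5 rad, a list of three. A call has exactly 10 rows; each row is the pose to reach, as a shift and turn from the pose commanded when the call began; what a row does not reach only later rows make up. A row lasts 1/10 s, in which the tool goes at most 50 mm and 8.59 degrees, less where a joint would pass 70% of its speed; a pose out of reach is approached as far as the arm can. A call with a number of a shift or a turn outside -1 to 1 is refused whole. A call with a gripper value outside its range is refused whole. "grip" is the closure, from -1 (fully open) to 1 (shut), set as the call begins (left out, the last holds). The fingers move at their own pace and stop on an object; the grip force is fixed at half the most. Time passes only in rows, so rows that repeat a pose let the fingers close, or fill a call up. It gives the time, the measured TCP pose, the force and the opening at its end, in the units of the state.
- ctrl.get_obs(): the state, without advancing time (a new reading comes with each control period).
- ctrl.get_image(name): name is "side" or "top"; returns a dict with "img" (384x512x3 uint8, red, green, blue), "intrinsics" (3x3 intrinsics, pixels), "cam_to_world" (4x4, takes a point from camera to world coordinates). Camera axes: x right, y down, z forward; pixel columns grow to the right and rows downward; lengths in mm; the calibration is good to about 2 mm. A picture is of the moment at which its call begins. There is no depth.
- ctrl.close_job(): hands the job in, once; it reports no verdict.
The state is a dict: "t": time; "qpos": joint angles; "qvel": joint speeds; "joint_torque": joint torques, N m; "ee_pos": TCP position; "orientation": TCP orientation; "ft_force": force on the tool from outside, world axes, zero at the start; "moment": the same for the moment, N m; "width": finger opening in mm.
Only numpy, scipy, OpenCV 4.12 (cv2) and the standard library are available. Lean on these libraries where they do the work, as an engineer would, in place of code of your own. Each camera call takes 0.05 s, during which the arm holds its last target. There are 200 camera calls.

## Task

Lay up the small ledged board for pressing: lay the dark batten lengthwise along the middle of the blue pad and the white batten lengthwise along the middle of the orange pad. Then lay the wooden panel flat across both battens, square to them and centred, and stand the black weight on the panel directly over the middle of the dark batten and the red weight on it directly over the middle of the white batten. Leave the glue bottle and the drill bit case where they are.

Things in the scene. Friction and masses are not known exactly. Their poses are not given: they have to be found in the camera images.
- batten_dark_mid (a point): Dark brown wooden batten, a bar 90 x 24 x 22 mm (own x, y, z) lying flat on its 24 mm wide face; the point is its centre, 11 mm above its underside, x along its length, z up.
- batten_white_mid (a point): White painted wooden batten, a bar 90 x 24 x 22 mm (own x, y, z) lying flat on its 24 mm wide face; the point is its centre, 11 mm above its underside, x along its length, z up.
- panel_mid (a point): Mid-brown wooden panel of three joined strips, 200 x 50 x 14 mm (own x, y, z), lying flat; the point is its centre, 7 mm above its underside, x along its length, z up.
- weight_black_mid (a point): Black upright cylindrical weight, diameter 42 mm, height 45 mm, about 0.45 kg, with a small steel disc on top; the point is its centre, 22.5 mm above its underside, z up.
- weight_red_mid (a point): Red painted upright cylindrical weight, diameter 42 mm, height 45 mm, about 0.45 kg, with a small steel disc on top; the point is its centre, 22.5 mm above its underside, z up.
- pad_blue: Blue flat rectangular pad 110 x 40 mm, fixed on the grey glue-up board (150 x 220 mm, 8 mm thick) on the bench; origin at the centre of its underside, x along its 110 mm length, z up; its top is 3 mm above the origin and 11 mm above the bench. The two pads lie side by side, parallel, 140 mm apart centre to centre; which is on which side varies.
- pad_orange: Orange flat rectangular pad 110 x 40 mm, fixed on the grey glue-up board (150 x 220 mm, 8 mm thick) on the bench; origin at the centre of its underside, x along its 110 mm length, z up; its top is 3 mm above the origin and 11 mm above the bench. The two pads lie side by side, parallel, 140 mm apart centre to centre; which is on which side varies.
- glue_mid (a point): White glue bottle with a red cap, diameter 52 mm, 130 mm tall, standing on the bench beyond the left of the board; the point is 65 mm above its foot. Not to be disturbed.
- bitcase_mid (a point): Open green drill bit case 80 x 120 x 30 mm on the bench beyond the right of the board; the point is 15 mm above its underside. Not to be disturbed.
Mind the look-alikes: they are no part of the job. What is meant by the part that bears panel_mid is not purple, and is the larger of those in its own colour. Several things look just like the part that bears weight_red_mid: the one meant starts nearest to the robot's base.

How it is judged (in metres and radians):
On the way, in this order (a step that is already met when the one before it is completed fails the run):
1. both battens lie on their pads (horizontal distance between batten_dark_mid and pad_blue below 0.012 m and angle between the x axis of batten_dark_mid and the x axis of pad_blue, either way round below 0.2 rad and angle between each of batten_dark_mid, batten_white_mid's own z axis and vertical below 0.1 rad and height (world z) of batten_dark_mid between 0.018 and 0.027 m and horizontal distance between batten_white_mid and pad_orange below 0.012 m and angle between the x axis of batten_white_mid and the x axis of pad_orange, either way round below 0.2 rad and height (world z) of batten_white_mid between 0.018 and 0.027 m), for 0.2 s.
2. the panel lies across both battens (angle between the y axis of panel_mid and the x axis of batten_dark_mid, either way round below 0.2 rad and angle between the y axis of panel_mid and the x axis of batten_white_mid, either way round below 0.2 rad and angle between panel_mid's own z axis and vertical below 0.1 rad and height (world z) of panel_mid between 0.036 and 0.045 m and x of panel_mid in the frame of batten_dark_mid between -0.015 and 0.015 m and horizontal distance between panel_mid and batten_dark_mid between 0.055 and 0.085 m and x of panel_mid in the frame of batten_white_mid between -0.015 and 0.015 m and horizontal distance between panel_mid and batten_white_mid between 0.055 and 0.085 m), for 0.2 s.
3. each weight stands on the panel over its batten (horizontal distance between weight_black_mid and batten_dark_mid below 0.015 m and angle between each of weight_black_mid, weight_red_mid's own z axis and vertical below 0.1 rad and height (world z) of weight_black_mid between 0.065 and 0.075 m and horizontal distance between weight_red_mid and batten_white_mid below 0.015 m and height (world z) of weight_red_mid between 0.065 and 0.075 m), for 0.2 s.
At the end, for the whole second after the job is handed in: Battens flat on their pads (12 mm, 0.2 rad); panel flat on both, square (0.2 rad), centre within 15 mm of the battens' mid-length and 55 to 85 mm from each; black weight upright on it within 15 mm of the dark batten's centre, red over the white's; all released, at rest (all of step 1 and all of step 2 and all of step 3 and linear speed of each of batten_dark, batten_white, panel, weight_black, weight_red below 0.02 m/s); the robot touches nothing.
It fails at once if the glue bottle is moved more than 30 mm or tipped (distance of glue_mid from where it was at the start of the episode above 0.03 m or angle between glue_mid's own z axis and vertical above 0.5 rad).
It fails at once if the drill bit case is moved more than 30 mm (distance of bitcase_mid from where it was at the start of the episode above 0.03 m).
It also fails if it takes over 128 s, if anything falls off the work surface, if the arm or the gripper's body presses on something with over 40 N, if the wrist force passes 120 N, or if a joint passes its speed limit or range.

## Working session

There is one attempt and no reset: what is moved stays moved. The work goes in short steps, Python scripts to look and compute and a tool call to move; the robot and the scene stay as the last step left them, time stands still between calls to the robot, and variables do not carry over. Pictures are saved under pics/ and viewed, about 12 in all and at most 16, crops included, and the job is handed in when it is done.

Besides the shell and the picture viewer there is one more tool, called after "Emit:" as name(argument=value, ...), one argument or row to a line, values as JSON. send_rows: Moves the arm, as the interface text tells. Its arguments: {"type":"object","properties":{"commands":{"type":"array","items":{"type":"object","properties":{"translation":{"type":"array","items":{"type":"number"}},"twist":{"type":"array","items":{"type":"number"}}}}},"grip":{"type":"number"}},"required":["commands"]}

```bash
mkdir -p pics; cat > h.py <<'E'
import numpy as np,cv2
from workcell import ctrl
def cap(name,fn):
    d=ctrl.get_image(name); np.savez(f'pics/{name}_last.npz',**{k:np.array(v) for k,v in d.items()})
    cv2.imwrite(fn,d['img'][:,:,::-1]); return d
def load(name): return np.load(f'pics/{name}_last.npz')
def px2w(d,uv,z):
    K=np.array(d['intrinsics']);T=np.array(d['cam_to_world'])
    uv=np.atleast_2d(uv).astype(float)
    r=np.c_[uv,np.ones(len(uv))]@np.linalg.inv(K).T@T[:3,:3].T
    o=T[:3,3]; return o+r*((z-o[2])/r[:,2])[:,None]
def w2px(d,p):
    T=np.array(d['cam_to_world']);c=(np.atleast_2d(p)-T[:3,3])@T[:3,:3]
    q=c@np.array(d['intrinsics']).T; return q[:,:2]/q[:,2:]
def crop(d,u0,v0,u1,v1,fn,s):
    cv2.imwrite(fn,cv2.resize(np.array(d['img'])[v0:v1,u0:u1,::-1],None,fx=s,fy=s,interpolation=cv2.INTER_CUBIC))
E
python3 - <<'E'
from h import *
for n in('top','side'):
    d=cap(n,f'pics/{n}0.png');print(n,d['intrinsics'],d['cam_to_world'])
print(ctrl.get_obs(),ctrl.tcp_to_tips)
a=load('top')['img'];b=load('side')['img']
cv2.imwrite('pics/t0.png',cv2.resize(a[:,:,::-1],(800,600),interpolation=cv2.INTER_CUBIC))
E
```

```text
top [[462.47181756   0.         249.92914691]
 [  0.         462.47181756 196.54453308]
 [  0.           0.           1.        ]] [[ 4.81033349e-03 -9.88780907e-01  1.49295605e-01  2.94308238e+02]
 [-9.99729858e-01 -1.36025041e-03  2.32025878e-02 -1.96741071e+01]
 [-2.27391964e-02 -1.49366886e-01 -9.88520340e-01  1.43564971e+03]
 [ 0.00000000e+00  0.00000000e+00  0.00000000e+00  1.00000000e+00]]
side [[446.37876276   0.         254.57068661]
 [  0.         446.37876276 193.06856138]
 [  0.           0.           1.        ]] [[ 9.60347027e-01 -1.96726600e-01  1.97565770e-01  2.18877837e+02]
 [-2.78701429e-01 -6.96902497e-01  6.60796809e-01 -9.06934064e+02]
 [ 7.68776889e-03 -6.89656113e-01 -7.24096226e-01  1.05285865e+03]
 [ 0.00000000e+00  0.00000000e+00  0.00000000e+00  1.00000000e+00]]
{'t': 0.1, 'qpos': array([ 1.16597688e+00,  4.23776526e-01,  1.63059990e+00, -1.72063835e-06,
        1.08857563e+00, -1.90326824e-02]), 'qvel': array([-5.57595685e-05,  5.44183554e-04, -3.61996170e-03, -7.94828215e-04,
       -1.54771636e-04,  7.53709765e-05]), 'joint_torque': array([-1.91027762e-04, -5.45609450e+01, -2.74325520e+01,  6.44361321e-02,
        1.89241249e-02, -5.45880926e-05]), 'ee_pos': array([235.07908791, 578.84131608, 403.97706909]), 'orientation': array([-6.02185582e-01, -3.08304807e+00,  2.08788224e-03]), 'ft_force': array([0.23980527, 0.17191227, 0.08661569]), 'moment': array([0.03872564, 0.03756663, 0.00223711]), 'width': 87.43736434838657} 182.0
```

View pics/t0.png

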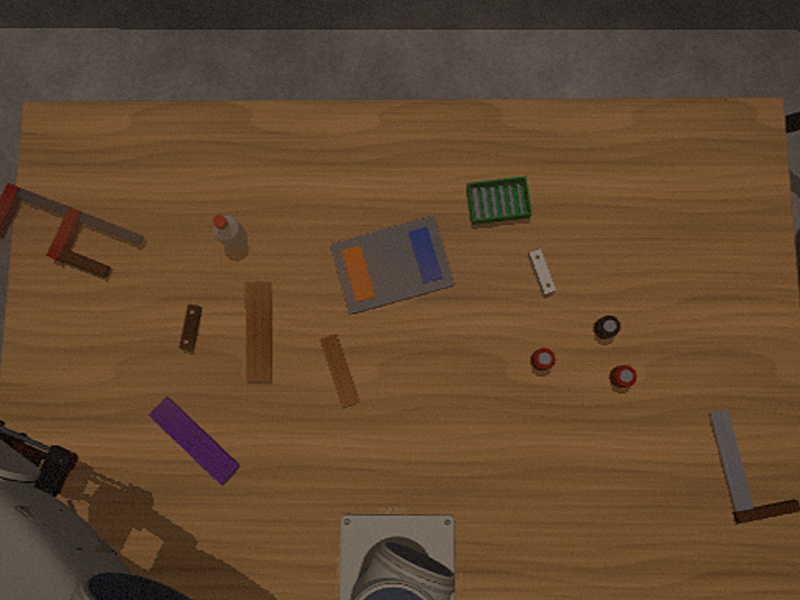

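View pics/side0.png

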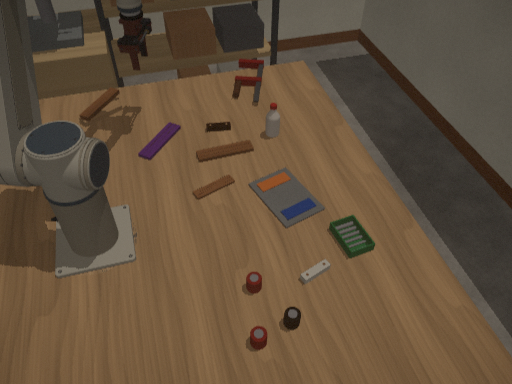

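Panel candidates at top-view (258,332) large brown, (339,370) small brown and (194,440) purple: the large brown fits. Red weight candidates are (543,359) and (623,376). The former looks nearest to the base, which I'll confirm with numbers and a crop.

```bash
python3 - <<'E'
from h import *
d=load('top'); s=1.5625
P={'red1':(543,359,45),'red2':(623,376,45),'black':(607,327,45)}
for k,(u,v,z) in P.items():
    p=px2w(d,[(u/s,v/s)],z)[0]; print(k,p.round(),np.hypot(*p[:2]).round())
im=d['img'][:,:,::-1]
def big(u0,v0,u1,v1): return cv2.resize(im[v0:v1,u0:u1],None,fx=4,fy=4,interpolation=cv2.INTER_CUBIC)
g=lambda a: cv2.convertScaleAbs(a,alpha=1.6)
cv2.imwrite('pics/cA.png',g(big(100,135,300,275)))
cv2.imwrite('pics/cB.png',g(big(290,105,420,255)))
E
```

```text
red1 [ 404. -280.   45.] 492.0
red2 [ 372. -431.   45.] 569.0
black [ 466. -404.   45.] 617.0
```

View pics/cA.png

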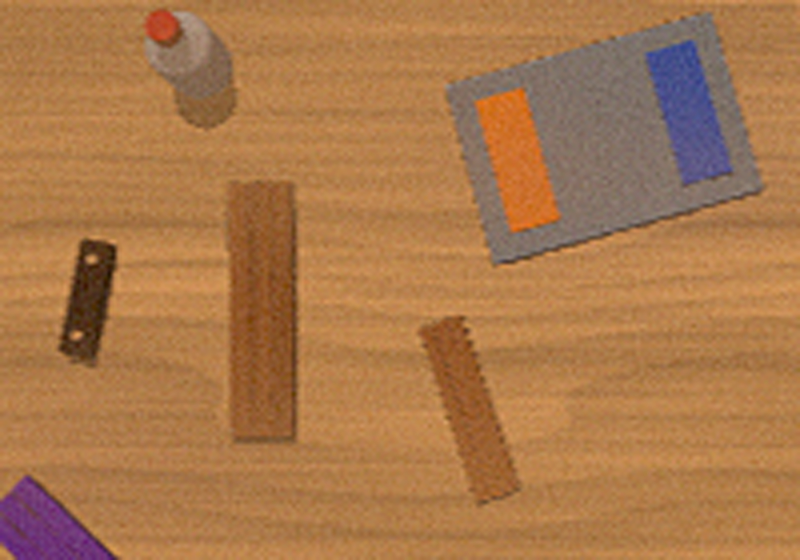

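View pics/cB.png

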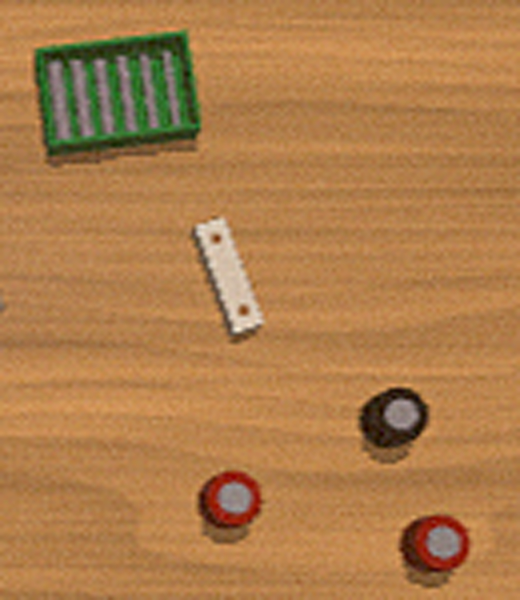

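Crop A shows the panel corners at (227,181), (294,181), (296,437) and (231,438), the dark batten's holes at (91,259) and (76,336), and both pads. Crop B shows the white batten's holes at (216,238) and (243,310), the red weight's disc at (236,497) and the black weight's at (402,413). Red1 is meant: it is 492 mm from the base, against 569 mm for red2.

```bash
python3 - <<'E'
from h import *
d=load('top')
def W(pts,z,o): return px2w(d,np.array(pts)/4.+np.array(o)-0.375,z)
A=(100,135);B=(290,105)
def rep(n,p,axis):
    print(n,'c',p[:,:2].mean(0).round(1),'ax deg',np.degrees(np.arctan2(axis[1],axis[0])).round(1),'len',np.linalg.norm(axis[:2]).round(1))
h=W([(91,259),(76,336)],22,A);rep('dark',h,h[0]-h[1])
h=W([(216,238),(243,310)],22,B);rep('white',h,h[0]-h[1])
h=W([(193,229),(222,217),(263,323),(236,333)],22,B);rep('whiteC',h,(h[0]+h[1]-h[2]-h[3])/2)
for n,c,z in(('panel',[(227,181),(294,181),(296,437),(231,438)],14),('orange',[(476,99),(524,89),(560,220),(510,231)],11),('blue',[(646,53),(694,41),(731,172),(684,185)],11)):
    h=W(c,z,A);rep(n,h,(h[0]+h[1]-h[2]-h[3])/2)
print(W([(236,497)],46,B),W([(402,413)],46,B))
p=W([(163,24),(206,115)],130,A);print('glue cap',p[0])
from scipy.spatial.transform import Rotation as R
print(R.from_rotvec(ctrl.get_obs()['orientation']).as_matrix().round(3))
E
```

```text
dark c [468.3 414.6] ax deg -8.4 len 60.8
white c [ 581.8 -287.2] ax deg 18.8 len 60.1
whiteC c [ 580.7 -286.4] ax deg 20.0 len 88.3
panel c [461.3 277.1] ax deg 2.5 len 200.7
orange c [579.5  80. ] ax deg 15.3 len 109.1
blue c [617.2 -54.5] ax deg 15.4 len 109.8
[[ 406.71687735 -283.04227958   46.        ]] [[ 470.30221864 -408.9888788    46.        ]]
glue cap [656.49917175 332.33938108 130.        ]
[[-0.927  0.376 -0.001]
 [ 0.376  0.927 -0.001]
 [ 0.    -0.001 -1.   ]]
```

Emit:
send_rows(
  commands=[
    {"translation": [0.1,-0.07,-0.04],"twist": [0,0,0.05]},
    {"translation": [0.2,-0.14,-0.08],"twist": [0,0,0.1]},
    {"translation": [0.3,-0.21,-0.12],"twist": [0,0,0.15]},
    {"translation": [0.4,-0.28,-0.16],"twist": [0,0,0.2]},
    {"translation": [0.5,-0.35,-0.2],"twist": [0,0,0.25]},
    {"translation": [0.6,-0.42,-0.24],"twist": [0,0,0.3]},
    {"translation": [0.7,-0.49,-0.28],"twist": [0,0,0.35]},
    {"translation": [0.8,-0.56,-0.32],"twist": [0,0,0.4]},
    {"translation": [0.9,-0.63,-0.36],"twist": [0,0,0.45]},
    {"translation": [1,-0.7,-0.4],"twist": [0,0,0.48]},
  ],
  grip=-1,
)

```text
t: 1.1
ee_pos: [335.5, 508.6, 364.1]
orientation: [-0.227, -3.133, 0.001]
ft_force: [-0.2, 0.1, -0.3]
width: 87.6
```

Emit:
send_rows(
  commands=[
    {"translation": [0.1,-0.07,-0.04]},
    {"translation": [0.2,-0.14,-0.08]},
    {"translation": [0.3,-0.21,-0.12]},
    {"translation": [0.4,-0.28,-0.16]},
    {"translation": [0.5,-0.35,-0.2]},
    {"translation": [0.6,-0.42,-0.24]},
    {"translation": [0.7,-0.49,-0.28]},
    {"translation": [0.8,-0.56,-0.32]},
    {"translation": [0.9,-0.63,-0.36]},
    {"translation": [1,-0.7,-0.4]},
  ],
)

```text
validation failed for argument at $.co...
```

Emit:
send_rows(
  commands=[
    {"translation": [0.1,-0.08,-0.1]},
    {"translation": [0.2,-0.16,-0.2]},
    {"translation": [0.33,-0.24,-0.3]},
    {"translation": [0.33,-0.24,-0.4]},
    {"translation": [0.33,-0.24,-0.5]},
    {"translation": [0.33,-0.24,-0.6]},
    {"translation": [0.33,-0.24,-0.65]},
    {"translation": [0.33,-0.24,-0.7]},
    {"translation": [0.33,-0.24,-0.7]},
    {"translation": [0.33,-0.24,-0.7]},
  ],
)

```text
validation failed for argument at $.co...
```

```bash
python3 - <<'E'
from h import *
from scipy.spatial.transform import Rotation as R
o=ctrl.get_obs();print(o['t'],o['ee_pos'],R.from_rotvec(o['orientation']).as_matrix().round(3),o['qpos'])
d=cap('side','pics/s1.png');crop(d,130,60,330,210,'pics/s1c.png',4)
E
```

```text
1.1 [335.46198978 508.6167456  364.12621089] [[-0.99   0.144 -0.   ]
 [ 0.144  0.99  -0.001]
 [ 0.    -0.001 -1.   ]] [ 9.68202737e-01  4.48067207e-01  1.69608863e+00 -1.99772535e-05
  9.98202956e-01 -4.57709478e-01]
```

View pics/s1c.png

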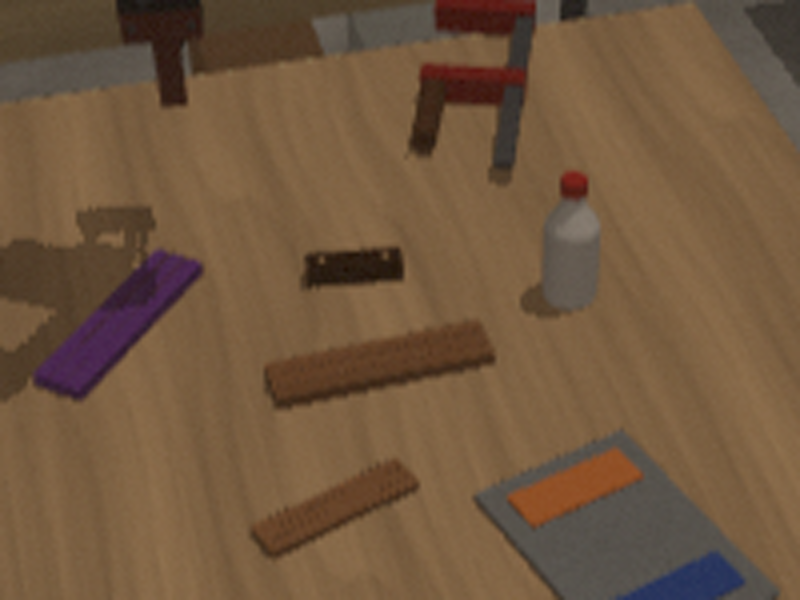

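The side crop shows the scene unmoved, with the dark batten at crop (353,267) and the panel at (380,365). The second and third calls were refused because each row needs a twist, so I'm resending them.

Emit:
send_rows(
  commands=[
    {"translation": [0.1,-0.07,-0.04],"twist": [0,0,0]},
    {"translation": [0.2,-0.14,-0.08],"twist": [0,0,0]},
    {"translation": [0.3,-0.21,-0.12],"twist": [0,0,0]},
    {"translation": [0.4,-0.28,-0.16],"twist": [0,0,0]},
    {"translation": [0.5,-0.35,-0.2],"twist": [0,0,0]},
    {"translation": [0.6,-0.42,-0.24],"twist": [0,0,0]},
    {"translation": [0.7,-0.49,-0.28],"twist": [0,0,0]},
    {"translation": [0.8,-0.56,-0.32],"twist": [0,0,0]},
    {"translation": [0.9,-0.63,-0.36],"twist": [0,0,0]},
    {"translation": [1,-0.7,-0.4],"twist": [0,0,0]},
  ],
)

```text
t: 2.15
ee_pos: [436.0, 438.4, 324.3]
orientation: [-0.229, -3.133, 0.0]
ft_force: [-0.8, 0.6, 0.3]
width: 87.9
```

Emit:
send_rows(
  commands=[
    {"translation": [0.1,-0.08,-0.1],"twist": [0,0,0]},
    {"translation": [0.2,-0.16,-0.2],"twist": [0,0,0]},
    {"translation": [0.33,-0.24,-0.3],"twist": [0,0,0]},
    {"translation": [0.33,-0.24,-0.4],"twist": [0,0,0]},
    {"translation": [0.33,-0.24,-0.5],"twist": [0,0,0]},
    {"translation": [0.33,-0.24,-0.6],"twist": [0,0,0]},
    {"translation": [0.33,-0.24,-0.7],"twist": [0,0,0]},
    {"translation": [0.33,-0.24,-0.75],"twist": [0,0,0]},
    {"translation": [0.33,-0.24,-0.75],"twist": [0,0,0]},
    {"translation": [0.33,-0.24,-0.75],"twist": [0,0,0]},
  ],
)

```text
t: 3.15
ee_pos: [468.1, 415.3, 249.8]
orientation: [0.228, 3.133, 0.0]
ft_force: [-0.3, 0.3, 0.6]
width: 87.7
```

```bash
python3 - <<'E'
from h import *
print(ctrl.get_obs()['ee_pos'])
d=cap('top','pics/t2.png');crop(d,70,130,270,280,'pics/t2c.png',4)
d=cap('side','pics/s2.png');crop(d,150,60,280,157,'pics/s2c.png',6)
E
```

```text
[468.06925814 415.33737835 249.79861911]
```

View pics/s2c.png

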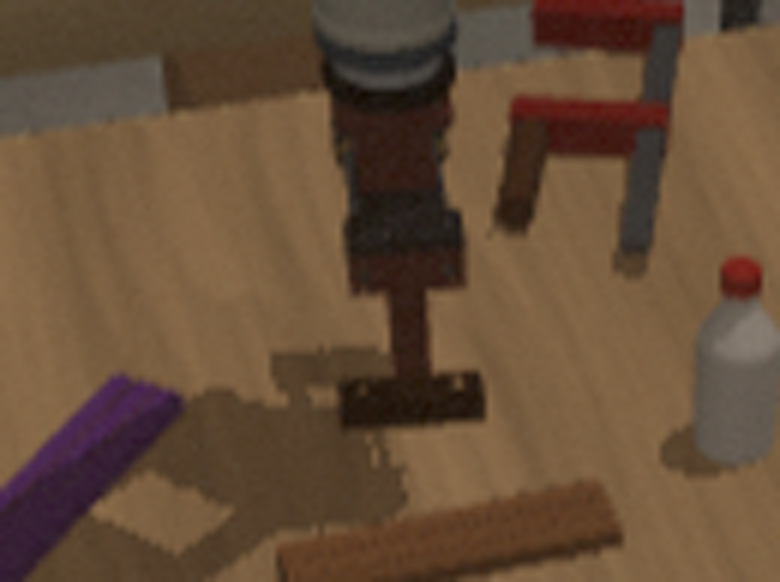

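The side crop shows the finger at column 410 over the middle of the batten, which spans 340–485. I'll descend, grip and lift.

Emit:
send_rows(
  commands=[
    {"translation": [0,0,-0.1],"twist": [0,0,0]},
    {"translation": [0,0,-0.2],"twist": [0,0,0]},
    {"translation": [0,0,-0.3],"twist": [0,0,0]},
    {"translation": [0,0,-0.4],"twist": [0,0,0]},
    {"translation": [0,0,-0.5],"twist": [0,0,0]},
    {"translation": [0,0,-0.57],"twist": [0,0,0]},
    {"translation": [0,0,-0.62],"twist": [0,0,0]},
    {"translation": [0,0,-0.645],"twist": [0,0,0]},
    {"translation": [0,0,-0.645],"twist": [0,0,0]},
    {"translation": [0,0,-0.645],"twist": [0,0,0]},
  ],
)

```text
t: 4.25
ee_pos: [468.3, 415.2, 185.5]
orientation: [0.229, 3.133, 0.001]
ft_force: [0.7, -0.5, 0.3]
width: 88.1
```

Emit:
send_rows(
  commands=[
    {"translation": [0,0,0],"twist": [0,0,0]},
    {"translation": [0,0,0],"twist": [0,0,0]},
    {"translation": [0,0,0],"twist": [0,0,0]},
    {"translation": [0,0,0],"twist": [0,0,0]},
    {"translation": [0,0,0],"twist": [0,0,0]},
    {"translation": [0,0,0],"twist": [0,0,0]},
    {"translation": [0,0,0],"twist": [0,0,0]},
    {"translation": [0,0,0],"twist": [0,0,0]},
    {"translation": [0,0,0],"twist": [0,0,0]},
    {"translation": [0,0,0],"twist": [0,0,0]},
  ],
  grip=1,
)

```text
t: 5.25
ee_pos: [468.1, 415.1, 185.2]
orientation: [-0.229, -3.133, 0.0]
ft_force: [-1.2, -0.5, -0.1]
width: 23.7
```

Emit:
send_rows(
  commands=[
    {"translation": [0,0,0.05],"twist": [0,0,0]},
    {"translation": [0,0,0.15],"twist": [0,0,0]},
    {"translation": [0,0,0.25],"twist": [0,0,0]},
    {"translation": [0,0,0.35],"twist": [0,0,0]},
    {"translation": [0,0,0.45],"twist": [0,0,0]},
    {"translation": [0,0,0.55],"twist": [0,0,0]},
    {"translation": [0,0,0.65],"twist": [0,0,0]},
    {"translation": [0,0,0.75],"twist": [0,0,0]},
    {"translation": [0,0,0.8],"twist": [0,0,0]},
    {"translation": [0,0,0.8],"twist": [0,0,0]},
  ],
)

```text
t: 6.25
ee_pos: [468.4, 415.2, 266.2]
orientation: [0.229, 3.132, 0.002]
ft_force: [-0.3, 0.7, -0.7]
width: 24.2
```

Emit:
send_rows(
  commands=[
    {"translation": [0.025,-0.08,0],"twist": [0,0,-0.095]},
    {"translation": [0.05,-0.16,0],"twist": [0,0,-0.19]},
    {"translation": [0.075,-0.24,0],"twist": [0,0,-0.285]},
    {"translation": [0.1,-0.32,0],"twist": [0,0,-0.38]},
    {"translation": [0.125,-0.4,0],"twist": [0,0,-0.475]},
    {"translation": [0.15,-0.48,0],"twist": [0,0,-0.57]},
    {"translation": [0.175,-0.56,0],"twist": [0,0,-0.665]},
    {"translation": [0.2,-0.64,0],"twist": [0,0,-0.76]},
    {"translation": [0.225,-0.72,0],"twist": [0,0,-0.855]},
    {"translation": [0.25,-0.8,0],"twist": [0,0,-0.95]},
  ],
)

```text
t: 7.25
ee_pos: [493.1, 334.6, 264.6]
orientation: [-0.962, -2.99, 0.001]
ft_force: [0.0, -0.2, -0.6]
width: 23.5
```

Emit:
send_rows(
  commands=[
    {"translation": [0.025,-0.08,0],"twist": [0,0,-0.095]},
    {"translation": [0.05,-0.16,0],"twist": [0,0,-0.19]},
    {"translation": [0.075,-0.24,0],"twist": [0,0,-0.285]},
    {"translation": [0.1,-0.32,0],"twist": [0,0,-0.38]},
    {"translation": [0.125,-0.4,0],"twist": [0,0,-0.475]},
    {"translation": [0.15,-0.48,0],"twist": [0,0,-0.57]},
    {"translation": [0.175,-0.56,0],"twist": [0,0,-0.665]},
    {"translation": [0.2,-0.64,0],"twist": [0,0,-0.76]},
    {"translation": [0.225,-0.72,0],"twist": [0,0,-0.855]},
    {"translation": [0.25,-0.8,0],"twist": [0,0,-0.95]},
  ],
)

```text
t: 8.25
ee_pos: [518.1, 254.7, 264.7]
orientation: [-1.639, -2.68, 0.001]
ft_force: [-0.0, -0.9, -1.0]
width: 23.5
```

Emit:
send_rows(
  commands=[
    {"translation": [0.025,-0.08,0],"twist": [0,0,-0.095]},
    {"translation": [0.05,-0.16,0],"twist": [0,0,-0.19]},
    {"translation": [0.075,-0.24,0],"twist": [0,0,-0.285]},
    {"translation": [0.1,-0.32,0],"twist": [0,0,-0.38]},
    {"translation": [0.125,-0.4,0],"twist": [0,0,-0.475]},
    {"translation": [0.15,-0.48,0],"twist": [0,0,-0.57]},
    {"translation": [0.175,-0.56,0],"twist": [0,0,-0.665]},
    {"translation": [0.2,-0.64,0],"twist": [0,0,-0.76]},
    {"translation": [0.225,-0.72,0],"twist": [0,0,-0.855]},
    {"translation": [0.25,-0.8,0],"twist": [0,0,-0.95]},
  ],
)

```text
t: 9.25
ee_pos: [543.1, 174.7, 264.7]
orientation: [-2.223, -2.219, 0.001]
ft_force: [0.1, -0.3, -0.1]
width: 23.6
```

Emit:
send_rows(
  commands=[
    {"translation": [0.025,-0.08,0],"twist": [0,0,-0.095]},
    {"translation": [0.05,-0.16,0],"twist": [0,0,-0.19]},
    {"translation": [0.075,-0.24,0],"twist": [0,0,-0.285]},
    {"translation": [0.1,-0.32,0],"twist": [0,0,-0.38]},
    {"translation": [0.125,-0.4,0],"twist": [0,0,-0.475]},
    {"translation": [0.15,-0.48,0],"twist": [0,0,-0.57]},
    {"translation": [0.175,-0.56,0],"twist": [0,0,-0.665]},
    {"translation": [0.2,-0.64,0],"twist": [0,0,-0.76]},
    {"translation": [0.225,-0.72,0],"twist": [0,0,-0.855]},
    {"translation": [0.25,-0.8,0],"twist": [0,0,-0.95]},
  ],
)

```text
t: 10.25
ee_pos: [568.0, 94.7, 264.6]
orientation: [-2.683, -1.634, 0.001]
ft_force: [0.3, -0.1, -0.4]
width: 23.8
```

Emit:
send_rows(
  commands=[
    {"translation": [0.025,-0.08,0],"twist": [0,0,-0.095]},
    {"translation": [0.05,-0.16,0],"twist": [0,0,-0.19]},
    {"translation": [0.075,-0.24,0],"twist": [0,0,-0.285]},
    {"translation": [0.1,-0.32,0],"twist": [0,0,-0.38]},
    {"translation": [0.125,-0.4,0],"twist": [0,0,-0.475]},
    {"translation": [0.15,-0.48,0],"twist": [0,0,-0.57]},
    {"translation": [0.175,-0.56,0],"twist": [0,0,-0.665]},
    {"translation": [0.2,-0.64,0],"twist": [0,0,-0.76]},
    {"translation": [0.225,-0.72,0],"twist": [0,0,-0.855]},
    {"translation": [0.25,-0.8,0],"twist": [0,0,-0.95]},
  ],
)

```text
t: 11.25
ee_pos: [593.1, 14.7, 264.6]
orientation: [-2.992, -0.957, 0.002]
ft_force: [-0.4, 0.4, -1.3]
width: 23.4
```

Emit:
send_rows(
  commands=[
    {"translation": [0.03,-0.08,0],"twist": [0,0,-0.08]},
    {"translation": [0.06,-0.16,0],"twist": [0,0,-0.16]},
    {"translation": [0.09,-0.24,0],"twist": [0,0,-0.24]},
    {"translation": [0.12,-0.32,0],"twist": [0,0,-0.32]},
    {"translation": [0.15,-0.4,0],"twist": [0,0,-0.4]},
    {"translation": [0.18,-0.48,0],"twist": [0,0,-0.5]},
    {"translation": [0.21,-0.56,0],"twist": [0,0,-0.6]},
    {"translation": [0.24,-0.64,0],"twist": [0,0,-0.7]},
    {"translation": [0.24,-0.7,0],"twist": [0,0,-0.7]},
    {"translation": [0.24,-0.7,0],"twist": [0,0,-0.7]},
  ],
)

```text
t: 12.25
ee_pos: [617.1, -55.8, 265.1]
orientation: [3.113, 0.424, -0.0]
ft_force: [0.3, 0.8, -0.9]
width: 23.8
```

```bash
python3 - <<'E'
from h import *
from scipy.spatial.transform import Rotation as R
o=ctrl.get_obs();m=R.from_rotvec(o['orientation']).as_matrix();print(o['t'],o['ee_pos'],m.round(3),np.degrees(np.arctan2(m[1,1],m[0,1])),o['qpos'].round(2))
d=cap('top','pics/t3.png');crop(d,180,110,330,222,'pics/t3c.png',5)
E
```

```text
12.25 [617.1397495  -55.77565102 265.12266322] [[ 0.964  0.267 -0.   ]
 [ 0.267 -0.964 -0.   ]
 [-0.     0.    -1.   ]] -74.50217043370748 [-0.11  0.6   1.72 -0.    0.83  1.19]
```

View pics/t3c.png

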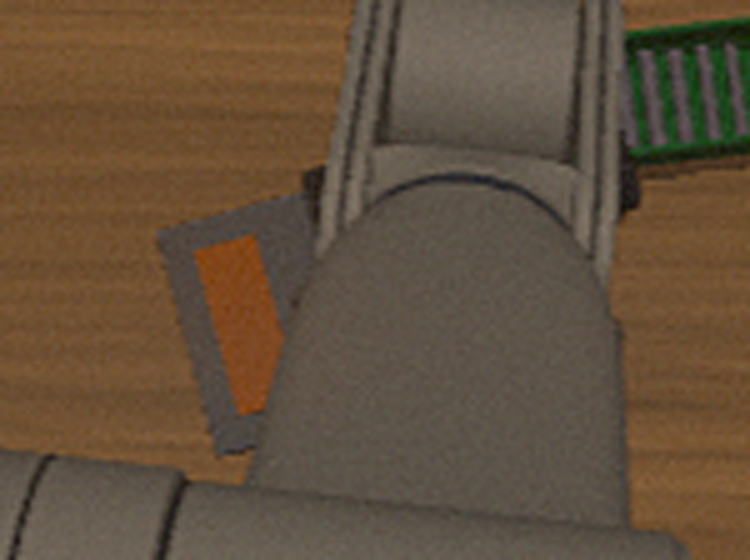

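The arm hides the pad from the top camera, but the measured pose is on target. I'll lower, release and lift.

Emit:
send_rows(
  commands=[
    {"translation": [0,0,-0.1],"twist": [0,0,0]},
    {"translation": [0,0,-0.2],"twist": [0,0,0]},
    {"translation": [0,0,-0.3],"twist": [0,0,0]},
    {"translation": [0,0,-0.4],"twist": [0,0,0]},
    {"translation": [0,0,-0.5],"twist": [0,0,0]},
    {"translation": [0,0,-0.58],"twist": [0,0,0]},
    {"translation": [0,0,-0.64],"twist": [0,0,0]},
    {"translation": [0,0,-0.685],"twist": [0,0,0]},
    {"translation": [0,0,-0.685],"twist": [0,0,0]},
    {"translation": [0,0,-0.685],"twist": [0,0,0]},
  ],
)

```text
t: 13.3
ee_pos: [617.3, -55.0, 196.7]
orientation: [3.113, 0.424, 0.001]
ft_force: [-0.7, 0.8, -0.8]
width: 23.6
```

Emit:
send_rows(
  commands=[
    {"translation": [0,0,0],"twist": [0,0,0]},
    {"translation": [0,0,0],"twist": [0,0,0]},
    {"translation": [0,0,0],"twist": [0,0,0]},
    {"translation": [0,0,0],"twist": [0,0,0]},
    {"translation": [0,0,0],"twist": [0,0,0]},
    {"translation": [0,0,0],"twist": [0,0,0]},
    {"translation": [0,0,0],"twist": [0,0,0]},
    {"translation": [0,0,0],"twist": [0,0,0]},
    {"translation": [0,0,0],"twist": [0,0,0]},
    {"translation": [0,0,0],"twist": [0,0,0]},
  ],
  grip=-1,
)

```text
t: 14.3
ee_pos: [617.1, -55.0, 196.7]
orientation: [-3.113, -0.424, 0.0]
ft_force: [-0.2, -0.1, 0.2]
width: 87.6
```

Emit:
send_rows(
  commands=[
    {"translation": [0,0,0.1],"twist": [0,0,0]},
    {"translation": [0,0,0.2],"twist": [0,0,0]},
    {"translation": [0,0,0.3],"twist": [0,0,0]},
    {"translation": [0,0,0.4],"twist": [0,0,0]},
    {"translation": [0,-0.1,0.5],"twist": [0,0,0]},
    {"translation": [0,-0.2,0.6],"twist": [0,0,0]},
    {"translation": [0,-0.3,0.7],"twist": [0,0,0]},
    {"translation": [0,-0.4,0.7],"twist": [0,0,0]},
    {"translation": [0,-0.5,0.7],"twist": [0,0,0]},
    {"translation": [0,-0.6,0.7],"twist": [0,0,0]},
  ],
)

```text
t: 15.3
ee_pos: [616.9, -116.0, 266.2]
orientation: [-3.113, -0.423, 0.001]
ft_force: [0.9, 0.7, 0.3]
width: 87.7
```

Emit:
send_rows(
  commands=[
    {"translation": [-0.02,-0.1,0],"twist": [0,0,0.02]},
    {"translation": [-0.04,-0.2,0],"twist": [0,0,0.04]},
    {"translation": [-0.06,-0.3,0],"twist": [0,0,0.06]},
    {"translation": [-0.08,-0.4,0],"twist": [0,0,0.08]},
    {"translation": [-0.1,-0.5,0],"twist": [0,0,0.1]},
    {"translation": [-0.12,-0.6,0],"twist": [0,0,0.12]},
    {"translation": [-0.14,-0.7,0],"twist": [0,0,0.13]},
    {"translation": [-0.16,-0.8,0],"twist": [0,0,0.13]},
    {"translation": [-0.18,-0.9,0],"twist": [0,0,0.13]},
    {"translation": [-0.2,-1,0],"twist": [0,0,0.13]},
  ],
)

```text
t: 16.3
ee_pos: [597.0, -215.8, 266.7]
orientation: [3.097, 0.525, -0.0]
ft_force: [0.2, 0.3, -0.7]
width: 87.3
```

Emit:
send_rows(
  commands=[
    {"translation": [-0.03,-0.12,0],"twist": [0,0,0]},
    {"translation": [-0.06,-0.24,0],"twist": [0,0,0]},
    {"translation": [-0.09,-0.36,0],"twist": [0,0,0]},
    {"translation": [-0.12,-0.48,0],"twist": [0,0,0]},
    {"translation": [-0.15,-0.6,0],"twist": [0,0,0]},
    {"translation": [-0.158,-0.72,0],"twist": [0,0,0]},
    {"translation": [-0.158,-0.719,0],"twist": [0,0,0]},
    {"translation": [-0.158,-0.719,0],"twist": [0,0,0]},
    {"translation": [-0.158,-0.719,0],"twist": [0,0,0]},
    {"translation": [-0.158,-0.719,0],"twist": [0,0,0]},
  ],
)

```text
t: 17.3
ee_pos: [581.5, -286.3, 266.6]
orientation: [-3.097, -0.526, 0.0]
ft_force: [-0.2, 0.4, -0.0]
width: 87.9
```

```bash
python3 - <<'E'
from h import *
print(ctrl.get_obs()['ee_pos'])
d=cap('top','pics/t4.png');crop(d,190,110,340,222,'pics/t4c.png',5)
d=cap('side','pics/s4.png');crop(d,230,150,380,300,'pics/s4c.png',4)
a=cv2.imread('pics/t4c.png');b=cv2.imread('pics/s4c.png');b=cv2.resize(b,(560,560))
cv2.imwrite('pics/m4.png',cv2.resize(np.hstack([a[:560],b]),None,fx=.61,fy=.61,interpolation=cv2.INTER_AREA))
E
```

```text
[ 581.48094027 -286.29093119  266.64804431]
```

View pics/m4.png

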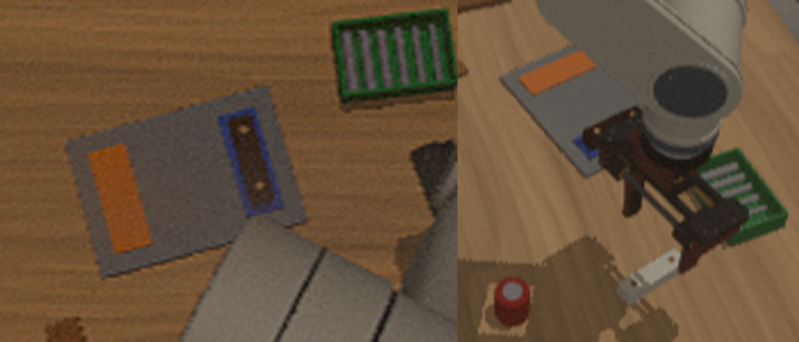

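The composite shows the dark batten centred on the blue pad, with its holes at (243,130) and (260,184), and the gripper over the white batten. I'll pick the white one.

Emit:
send_rows(
  commands=[
    {"translation": [0,0,-0.12],"twist": [0,0,0]},
    {"translation": [0,0,-0.24],"twist": [0,0,0]},
    {"translation": [0,0,-0.36],"twist": [0,0,0]},
    {"translation": [0,0,-0.48],"twist": [0,0,0]},
    {"translation": [0,0,-0.6],"twist": [0,0,0]},
    {"translation": [0,0,-0.7],"twist": [0,0,0]},
    {"translation": [0,0,-0.78],"twist": [0,0,0]},
    {"translation": [0,0,-0.817],"twist": [0,0,0]},
    {"translation": [0,0,-0.817],"twist": [0,0,0]},
    {"translation": [0,0,-0.817],"twist": [0,0,0]},
  ],
)

```text
t: 18.4
ee_pos: [581.5, -286.9, 185.3]
orientation: [3.097, 0.525, 0.001]
ft_force: [0.0, 0.5, -0.2]
width: 87.8
```

Emit:
send_rows(
  commands=[
    {"translation": [0,0,0],"twist": [0,0,0]},
    {"translation": [0,0,0],"twist": [0,0,0]},
    {"translation": [0,0,0],"twist": [0,0,0]},
    {"translation": [0,0,0],"twist": [0,0,0]},
    {"translation": [0,0,0],"twist": [0,0,0]},
    {"translation": [0,0,0],"twist": [0,0,0]},
    {"translation": [0,0,0],"twist": [0,0,0]},
    {"translation": [0,0,0],"twist": [0,0,0]},
    {"translation": [0,0,0],"twist": [0,0,0]},
    {"translation": [0,0,0],"twist": [0,0,0]},
  ],
  grip=1,
)

```text
t: 19.4
ee_pos: [581.4, -286.9, 184.9]
orientation: [3.097, 0.525, -0.0]
ft_force: [-0.1, -0.4, -0.2]
width: 23.8
```

Emit:
send_rows(
  commands=[
    {"translation": [0,0,0.05],"twist": [0,0,0]},
    {"translation": [0,0,0.15],"twist": [0,0,0]},
    {"translation": [0,0,0.25],"twist": [0,0,0]},
    {"translation": [0,0,0.35],"twist": [0,0,0]},
    {"translation": [0,0,0.45],"twist": [0,0,0]},
    {"translation": [0,0,0.55],"twist": [0,0,0]},
    {"translation": [0,0.08,0.65],"twist": [0,0,0]},
    {"translation": [0,0.16,0.75],"twist": [0,0,0]},
    {"translation": [0,0.24,0.8],"twist": [0,0,0]},
    {"translation": [0,0.32,0.8],"twist": [0,0,0]},
  ],
)

```text
t: 20.4
ee_pos: [581.6, -253.9, 266.0]
orientation: [3.097, 0.525, 0.002]
ft_force: [0.9, 0.0, 0.1]
width: 23.6
```

Emit:
send_rows(
  commands=[
    {"translation": [0,0.1,0],"twist": [0,0,-0.01]},
    {"translation": [0,0.2,0],"twist": [0,0,-0.02]},
    {"translation": [0,0.3,0],"twist": [0,0,-0.04]},
    {"translation": [0,0.4,0],"twist": [0,0,-0.06]},
    {"translation": [0,0.5,0],"twist": [0,0,-0.08]},
    {"translation": [0,0.6,0],"twist": [0,0,-0.1]},
    {"translation": [0,0.7,0],"twist": [0,0,-0.12]},
    {"translation": [0,0.8,0],"twist": [0,0,-0.13]},
    {"translation": [0,0.9,0],"twist": [0,0,-0.13]},
    {"translation": [0,1,0],"twist": [0,0,-0.13]},
  ],
)

```text
t: 21.4
ee_pos: [581.4, -154.0, 265.0]
orientation: [3.113, 0.424, 0.0]
ft_force: [0.7, -0.1, -0.9]
width: 23.7
```

Emit:
send_rows(
  commands=[
    {"translation": [0,0.1,0],"twist": [0,0,0]},
    {"translation": [0,0.2,0],"twist": [0,0,0]},
    {"translation": [0,0.3,0],"twist": [0,0,0]},
    {"translation": [0,0.4,0],"twist": [0,0,0]},
    {"translation": [0,0.5,0],"twist": [0,0,0]},
    {"translation": [0,0.6,0],"twist": [0,0,0]},
    {"translation": [0,0.7,0],"twist": [0,0,0]},
    {"translation": [0,0.8,0],"twist": [0,0,0]},
    {"translation": [0,0.9,0],"twist": [0,0,0]},
    {"translation": [0,1,0],"twist": [0,0,0]},
  ],
)

```text
t: 22.4
ee_pos: [581.4, -54.0, 265.0]
orientation: [-3.113, -0.424, -0.0]
ft_force: [0.6, -0.3, -0.8]
width: 23.8
```

Emit:
send_rows(
  commands=[
    {"translation": [0,0.1,0],"twist": [0,0,0]},
    {"translation": [0,0.2,0],"twist": [0,0,0]},
    {"translation": [0,0.3,0],"twist": [0,0,0]},
    {"translation": [0,0.4,0],"twist": [0,0,0]},
    {"translation": [0,0.5,0],"twist": [0,0,0]},
    {"translation": [0,0.6,0],"twist": [0,0,0]},
    {"translation": [0,0.7,0],"twist": [0,0,0]},
    {"translation": [0,0.8,0],"twist": [0,0,0]},
    {"translation": [0,0.9,0],"twist": [0,0,0]},
    {"translation": [0,1,0],"twist": [0,0,0]},
  ],
)

```text
t: 23.4
ee_pos: [581.4, 46.0, 265.0]
orientation: [3.113, 0.424, 0.0]
ft_force: [-0.0, 0.5, -0.2]
width: 23.5
```

Emit:
send_rows(
  commands=[
    {"translation": [-0.01,0.1,0],"twist": [0,0,0]},
    {"translation": [-0.02,0.2,0],"twist": [0,0,0]},
    {"translation": [-0.02,0.3,0],"twist": [0,0,0]},
    {"translation": [-0.02,0.348,-0.1],"twist": [0,0,0]},
    {"translation": [-0.02,0.348,-0.2],"twist": [0,0,0]},
    {"translation": [-0.02,0.348,-0.3],"twist": [0,0,0]},
    {"translation": [-0.02,0.348,-0.4],"twist": [0,0,0]},
    {"translation": [-0.02,0.348,-0.4],"twist": [0,0,0]},
    {"translation": [-0.02,0.348,-0.4],"twist": [0,0,0]},
    {"translation": [-0.02,0.348,-0.4],"twist": [0,0,0]},
  ],
)

```text
t: 24.4
ee_pos: [579.6, 79.8, 225.1]
orientation: [3.113, 0.424, 0.001]
ft_force: [-0.3, 1.6, -1.0]
width: 24.2
```

Emit:
send_rows(
  commands=[
    {"translation": [0,0,-0.08],"twist": [0,0,0]},
    {"translation": [0,0,-0.16],"twist": [0,0,0]},
    {"translation": [0,0,-0.22],"twist": [0,0,0]},
    {"translation": [0,0,-0.26],"twist": [0,0,0]},
    {"translation": [0,0,-0.283],"twist": [0,0,0]},
    {"translation": [0,0,-0.283],"twist": [0,0,0]},
    {"translation": [0,0,-0.283],"twist": [0,0,0]},
    {"translation": [0,0,-0.283],"twist": [0,0,0]},
    {"translation": [0,0,-0.283],"twist": [0,0,0]},
    {"translation": [0,0,-0.283],"twist": [0,0,0]},
  ],
)

```text
t: 25.4
ee_pos: [579.4, 79.9, 196.8]
orientation: [-3.113, -0.424, -0.0]
ft_force: [0.0, -0.0, -0.8]
width: 23.6
```

Emit:
send_rows(
  commands=[
    {"translation": [0,0,0],"twist": [0,0,0]},
    {"translation": [0,0,0],"twist": [0,0,0]},
    {"translation": [0,0,0],"twist": [0,0,0]},
    {"translation": [0,0,0],"twist": [0,0,0]},
    {"translation": [0,0,0],"twist": [0,0,0]},
    {"translation": [0,0,0],"twist": [0,0,0]},
    {"translation": [0,0,0],"twist": [0,0,0]},
    {"translation": [0,0,0],"twist": [0,0,0]},
    {"translation": [0,0,0],"twist": [0,0,0]},
    {"translation": [0,0,0],"twist": [0,0,0]},
  ],
  grip=-1,
)

```text
t: 26.4
ee_pos: [579.4, 80.0, 196.7]
orientation: [-3.113, -0.424, -0.0]
ft_force: [0.3, 0.3, -0.9]
width: 87.6
```

Emit:
send_rows(
  commands=[
    {"translation": [0,0,0.1],"twist": [0,0,0]},
    {"translation": [0,0,0.2],"twist": [0,0,0]},
    {"translation": [0,0,0.3],"twist": [0,0,0]},
    {"translation": [0,0,0.4],"twist": [0,0,0]},
    {"translation": [-0.05,0.1,0.5],"twist": [0,0,0]},
    {"translation": [-0.1,0.2,0.6],"twist": [0,0,0]},
    {"translation": [-0.15,0.3,0.7],"twist": [0,0,0]},
    {"translation": [-0.2,0.35,0.7],"twist": [0,0,0]},
    {"translation": [-0.3,0.4,0.7],"twist": [0,0,0]},
    {"translation": [-0.3,0.4,0.7],"twist": [0,0,0]},
  ],
)

```text
t: 27.4
ee_pos: [547.6, 120.6, 266.1]
orientation: [3.113, 0.426, -0.004]
ft_force: [0.4, -0.8, -1.2]
width: 87.7
```

Emit:
send_rows(
  commands=[
    {"translation": [-0.06,0.1,0],"twist": [0,0,-0.05]},
    {"translation": [-0.12,0.2,0],"twist": [0,0,-0.1]},
    {"translation": [-0.18,0.3,0],"twist": [0,0,-0.15]},
    {"translation": [-0.24,0.4,0],"twist": [0,0,-0.2]},
    {"translation": [-0.3,0.5,0],"twist": [0,0,-0.25]},
    {"translation": [-0.36,0.6,0],"twist": [0,0,-0.3]},
    {"translation": [-0.42,0.7,0],"twist": [0,0,-0.35]},
    {"translation": [-0.48,0.8,0],"twist": [0,0,-0.4]},
    {"translation": [-0.54,0.9,0],"twist": [0,0,-0.45]},
    {"translation": [-0.6,1,0],"twist": [0,0,-0.45]},
  ],
)

```text
t: 28.4
ee_pos: [489.0, 220.1, 266.2]
orientation: [3.14, 0.071, -0.001]
ft_force: [0.4, 0.0, -0.2]
width: 87.9
```

Emit:
send_rows(
  commands=[
    {"translation": [-0.06,0.1,0],"twist": [0,0,0]},
    {"translation": [-0.12,0.2,0],"twist": [0,0,0]},
    {"translation": [-0.18,0.35,0],"twist": [0,0,0]},
    {"translation": [-0.24,0.5,0],"twist": [0,0,0]},
    {"translation": [-0.281,0.571,0],"twist": [0,0,0]},
    {"translation": [-0.281,0.571,0],"twist": [0,0,0]},
    {"translation": [-0.281,0.571,0],"twist": [0,0,0]},
    {"translation": [-0.281,0.571,0],"twist": [0,0,0]},
    {"translation": [-0.281,0.571,0],"twist": [0,0,0]},
    {"translation": [-0.281,0.571,0],"twist": [0,0,0]},
  ],
)

```text
t: 29.4
ee_pos: [461.5, 276.7, 266.7]
orientation: [3.141, 0.071, 0.0]
ft_force: [0.3, -0.5, -0.2]
width: 87.6
```

```bash
python3 - <<'E'
from h import *
from scipy.spatial.transform import Rotation as R
o=ctrl.get_obs();m=R.from_rotvec(o['orientation']).as_matrix();print(o['t'],o['ee_pos'],np.degrees(np.arctan2(m[1,1],m[0,1])),o['qpos'].round(2))
d=cap('top','pics/t5.png');crop(d,195,125,305,205,'pics/a.png',5)
e=cap('side','pics/s5.png');crop(e,180,110,330,220,'pics/b.png',4)
a=cv2.imread('pics/a.png');b=cv2.imread('pics/b.png')
c=np.zeros((600,800,3),np.uint8);c[:400,:550]=a;c[380:600,500:800]=cv2.resize(b,(300,220));cv2.imwrite('pics/m5.png',cv2.convertScaleAbs(c,alpha=1.6))
E
```

```text
29.4 [461.46111091 276.67962787 266.68203518] -87.41529825471865 [ 0.52  0.5   1.91 -0.    0.73  2.04]
```

View pics/m5.png

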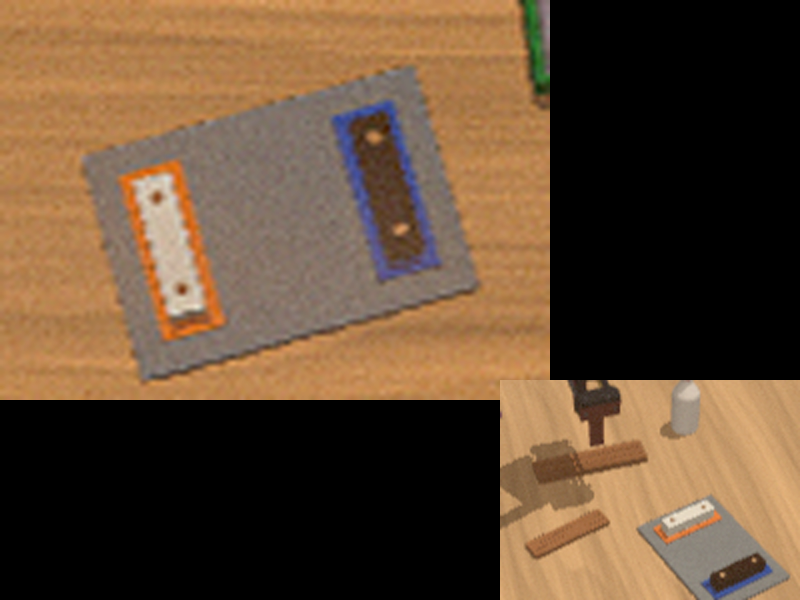

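Both battens are on their pads, with the white batten's holes at (157,197) and (181,289) and the dark's at (373,136) and (400,229).

```bash
python3 - <<'E'
from h import *
d=load('top')
for n,h in(('white',[(157,197),(181,289)]),('dark',[(373,136),(400,229)])):
    p=px2w(d,np.array(h)/5.+[195,125]-.4,33);v=p[0]-p[1];print(n,p.mean(0)[:2],np.degrees(np.arctan2(v[1],v[0])))
E
```

```text
white [579.22194859  80.27714599] 15.008732173432575
dark [617.48637824 -54.33222783] 15.705613609580332
```

Emit:
send_rows(
  commands=[
    {"translation": [0,0,-0.12],"twist": [0,0,0]},
    {"translation": [0,0,-0.24],"twist": [0,0,0]},
    {"translation": [0,0,-0.36],"twist": [0,0,0]},
    {"translation": [0,0,-0.48],"twist": [0,0,0]},
    {"translation": [0,0,-0.6],"twist": [0,0,0]},
    {"translation": [0,0,-0.7],"twist": [0,0,0]},
    {"translation": [0,0,-0.78],"twist": [0,0,0]},
    {"translation": [0,0,-0.82],"twist": [0,0,0]},
    {"translation": [0,0,-0.825],"twist": [0,0,0]},
    {"translation": [0,0,-0.825],"twist": [0,0,0]},
  ],
)

```text
t: 30.5
ee_pos: [461.4, 277.1, 184.3]
orientation: [-3.141, -0.072, -0.0]
ft_force: [0.4, -0.5, 0.3]
width: 88.1
```

Emit:
send_rows(
  commands=[
    {"translation": [0,0,0],"twist": [0,0,0]},
    {"translation": [0,0,0],"twist": [0,0,0]},
    {"translation": [0,0,0],"twist": [0,0,0]},
    {"translation": [0,0,0],"twist": [0,0,0]},
    {"translation": [0,0,0],"twist": [0,0,0]},
    {"translation": [0,0,0],"twist": [0,0,0]},
    {"translation": [0,0,0],"twist": [0,0,0]},
    {"translation": [0,0,0],"twist": [0,0,0]},
    {"translation": [0,0,0],"twist": [0,0,0]},
    {"translation": [0,0,0],"twist": [0,0,0]},
  ],
  grip=1,
)

```text
t: 31.5
ee_pos: [461.3, 277.1, 184.3]
orientation: [-3.141, -0.072, -0.0]
ft_force: [-0.8, -0.0, 3.0]
width: 50.1
```

Emit:
send_rows(
  commands=[
    {"translation": [0,0,0.05],"twist": [0,0,0]},
    {"translation": [0,0,0.15],"twist": [0,0,0]},
    {"translation": [0,0,0.25],"twist": [0,0,0]},
    {"translation": [0,0,0.35],"twist": [0,0,0]},
    {"translation": [0,0,0.45],"twist": [0,0,0]},
    {"translation": [0,0,0.55],"twist": [0,0,0]},
    {"translation": [0,0,0.65],"twist": [0,0,0]},
    {"translation": [0,0,0.75],"twist": [0,0,0]},
    {"translation": [0,0,0.85],"twist": [0,0,0]},
    {"translation": [0,0,0.85],"twist": [0,0,0]},
  ],
)

```text
t: 32.5
ee_pos: [461.7, 277.3, 270.7]
orientation: [-3.14, -0.072, -0.003]
ft_force: [-0.7, -0.3, -1.0]
width: 49.7
```

Emit:
send_rows(
  commands=[
    {"translation": [0.035,-0.07,0],"twist": [0,0,0.09]},
    {"translation": [0.07,-0.14,0],"twist": [0,0,0.18]},
    {"translation": [0.105,-0.21,0],"twist": [0,0,0.27]},
    {"translation": [0.14,-0.28,0],"twist": [0,0,0.36]},
    {"translation": [0.175,-0.35,0],"twist": [0,0,0.45]},
    {"translation": [0.21,-0.42,0],"twist": [0,0,0.54]},
    {"translation": [0.245,-0.49,0],"twist": [0,0,0.63]},
    {"translation": [0.28,-0.56,0],"twist": [0,0,0.72]},
    {"translation": [0.315,-0.63,0],"twist": [0,0,0.81]},
    {"translation": [0.35,-0.7,0],"twist": [0,0,0.9]},
  ],
)

```text
t: 33.5
ee_pos: [496.2, 206.7, 268.8]
orientation: [3.045, 0.774, -0.001]
ft_force: [-0.2, 0.1, -0.8]
width: 49.6
```

Emit:
send_rows(
  commands=[
    {"translation": [0.035,-0.07,0],"twist": [0,0,0.09]},
    {"translation": [0.07,-0.14,0],"twist": [0,0,0.18]},
    {"translation": [0.105,-0.21,0],"twist": [0,0,0.27]},
    {"translation": [0.14,-0.28,0],"twist": [0,0,0.36]},
    {"translation": [0.175,-0.35,0],"twist": [0,0,0.45]},
    {"translation": [0.21,-0.42,0],"twist": [0,0,0.54]},
    {"translation": [0.245,-0.49,0],"twist": [0,0,0.63]},
    {"translation": [0.28,-0.56,0],"twist": [0,0,0.72]},
    {"translation": [0.315,-0.63,0],"twist": [0,0,0.81]},
    {"translation": [0.35,-0.7,0],"twist": [0,0,0.9]},
  ],
)

```text
t: 34.5
ee_pos: [531.2, 136.7, 268.8]
orientation: [-2.795, -1.433, 0.001]
ft_force: [-0.7, -0.4, -0.3]
width: 49.9
```

Emit:
send_rows(
  commands=[
    {"translation": [0.035,-0.07,0],"twist": [0,0,0.09]},
    {"translation": [0.07,-0.14,0],"twist": [0,0,0.18]},
    {"translation": [0.105,-0.21,0],"twist": [0,0,0.27]},
    {"translation": [0.14,-0.28,0],"twist": [0,0,0.36]},
    {"translation": [0.175,-0.35,0],"twist": [0,0,0.45]},
    {"translation": [0.21,-0.42,0],"twist": [0,0,0.54]},
    {"translation": [0.245,-0.49,0],"twist": [0,0,0.63]},
    {"translation": [0.28,-0.56,0],"twist": [0,0,0.72]},
    {"translation": [0.315,-0.63,0],"twist": [0,0,0.81]},
    {"translation": [0.35,-0.7,0],"twist": [0,0,0.9]},
  ],
)

```text
t: 35.5
ee_pos: [566.2, 66.7, 268.7]
orientation: [-2.405, -2.021, 0.001]
ft_force: [0.4, -0.4, -0.6]
width: 49.9
```

Emit:
send_rows(
  commands=[
    {"translation": [0.04,-0.07,0],"twist": [0,0,0.1]},
    {"translation": [0.08,-0.14,0],"twist": [0,0,0.2]},
    {"translation": [0.12,-0.21,0],"twist": [0,0,0.3]},
    {"translation": [0.16,-0.28,0],"twist": [0,0,0.4]},
    {"translation": [0.2,-0.35,0],"twist": [0,0,0.5]},
    {"translation": [0.24,-0.42,0],"twist": [0,0,0.6]},
    {"translation": [0.28,-0.49,0],"twist": [0,0,0.7]},
    {"translation": [0.32,-0.54,0],"twist": [0,0,0.8]},
    {"translation": [0.32,-0.54,0],"twist": [0,0,0.888]},
    {"translation": [0.32,-0.54,0],"twist": [0,0,0.888]},
  ],
)

```text
t: 36.5
ee_pos: [598.2, 12.9, 268.7]
orientation: [-1.903, -2.499, 0.001]
ft_force: [0.1, 0.2, -0.8]
width: 49.3
```

Emit:
send_rows(
  commands=[
    {"translation": [0,0,-0.08],"twist": [0,0,0]},
    {"translation": [0,0,-0.16],"twist": [0,0,0]},
    {"translation": [0,0,-0.24],"twist": [0,0,0]},
    {"translation": [0,0,-0.32],"twist": [0,0,0]},
    {"translation": [0,0,-0.38],"twist": [0,0,0]},
    {"translation": [0,0,-0.4],"twist": [0,0,0]},
    {"translation": [0,0,-0.4],"twist": [0,0,0]},
    {"translation": [0,0,-0.4],"twist": [0,0,0]},
    {"translation": [0,0,-0.4],"twist": [0,0,0]},
    {"translation": [0,0,-0.4],"twist": [0,0,0]},
  ],
)

```text
t: 37.5
ee_pos: [598.4, 13.1, 229.5]
orientation: [1.903, 2.499, 0.001]
ft_force: [-0.2, 0.4, -1.5]
width: 50.0
```

```bash
python3 - <<'E'
from h import *
from scipy.spatial.transform import Rotation as R
o=ctrl.get_obs();m=R.from_rotvec(o['orientation']).as_matrix();print(o['t'],o['ee_pos'],np.degrees(np.arctan2(m[1,1],m[0,1])),o['qpos'].round(2))
e=cap('side','pics/s6.png');crop(e,220,130,350,230,'pics/s6c.png',6)
E
```

```text
37.5 [598.38748377  13.0539086  229.54331308] 15.412433212239764 [ 0.    0.63  1.78 -0.    0.74 -0.27]
```

View pics/s6c.png

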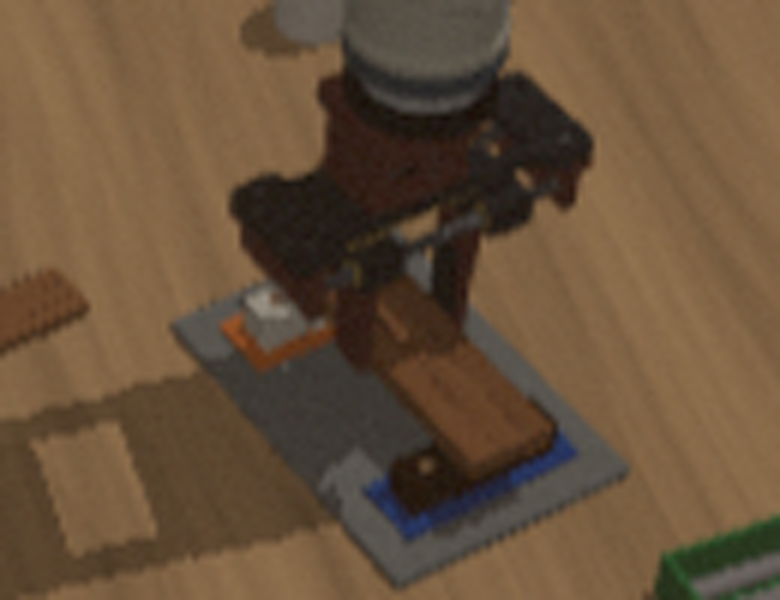

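The side crop shows the panel squarely straddling both battens just above them. I'll lower, release and lift.

Emit:
send_rows(
  commands=[
    {"translation": [0,0,-0.03],"twist": [0,0,0]},
    {"translation": [0,0,-0.06],"twist": [0,0,0]},
    {"translation": [0,0,-0.08],"twist": [0,0,0]},
    {"translation": [0,0,-0.1],"twist": [0,0,0]},
    {"translation": [0,0,-0.11],"twist": [0,0,0]},
    {"translation": [0,0,-0.11],"twist": [0,0,0]},
    {"translation": [0,0,-0.11],"twist": [0,0,0]},
    {"translation": [0,0,-0.11],"twist": [0,0,0]},
    {"translation": [0,0,-0.11],"twist": [0,0,0]},
    {"translation": [0,0,-0.11],"twist": [0,0,0]},
  ],
)

```text
t: 38.55
ee_pos: [598.3, 13.0, 218.3]
orientation: [1.903, 2.499, 0.0]
ft_force: [-0.2, 0.9, -1.0]
width: 49.8
```

Emit:
send_rows(
  commands=[
    {"translation": [0,0,0],"twist": [0,0,0]},
    {"translation": [0,0,0],"twist": [0,0,0]},
    {"translation": [0,0,0],"twist": [0,0,0]},
    {"translation": [0,0,0],"twist": [0,0,0]},
    {"translation": [0,0,0],"twist": [0,0,0]},
    {"translation": [0,0,0],"twist": [0,0,0]},
    {"translation": [0,0,0],"twist": [0,0,0]},
    {"translation": [0,0,0],"twist": [0,0,0]},
    {"translation": [0,0,0],"twist": [0,0,0]},
    {"translation": [0,0,0],"twist": [0,0,0]},
  ],
  grip=-1,
)

```text
t: 39.55
ee_pos: [598.3, 13.1, 218.2]
orientation: [1.904, 2.499, -0.0]
ft_force: [-0.3, 0.2, -1.1]
width: 87.7
```

Emit:
send_rows(
  commands=[
    {"translation": [0,0,0.1],"twist": [0,0,0]},
    {"translation": [0,0,0.2],"twist": [0,0,0]},
    {"translation": [0,0,0.3],"twist": [0,0,0]},
    {"translation": [0,0,0.4],"twist": [0,0,0]},
    {"translation": [0,0,0.5],"twist": [0,0,0]},
    {"translation": [0,0,0.6],"twist": [0,0,0]},
    {"translation": [0,0,0.7],"twist": [0,0,0]},
    {"translation": [0,-0.1,0.8],"twist": [0,0,0]},
    {"translation": [0,-0.2,0.9],"twist": [0,0,0]},
    {"translation": [0,-0.3,0.9],"twist": [0,0,0]},
  ],
)

```text
t: 40.55
ee_pos: [598.7, -18.0, 309.8]
orientation: [1.902, 2.497, 0.002]
ft_force: [0.4, 0.6, -0.1]
width: 87.6
```

Emit:
send_rows(
  commands=[
    {"translation": [-0.03,-0.1,0],"twist": [0,0,0.08]},
    {"translation": [-0.06,-0.2,0],"twist": [0,0,0.16]},
    {"translation": [-0.09,-0.3,0],"twist": [0,0,0.24]},
    {"translation": [-0.12,-0.4,0],"twist": [0,0,0.32]},
    {"translation": [-0.15,-0.5,0],"twist": [0,0,0.4]},
    {"translation": [-0.18,-0.6,0],"twist": [0,0,0.48]},
    {"translation": [-0.21,-0.7,0],"twist": [0,0,0.56]},
    {"translation": [-0.24,-0.8,0],"twist": [0,0,0.64]},
    {"translation": [-0.27,-0.9,0],"twist": [0,0,0.72]},
    {"translation": [-0.3,-1,0],"twist": [0,0,0.8]},
  ],
)

```text
t: 41.55
ee_pos: [567.8, -118.3, 307.8]
orientation: [-1.367, -2.828, 0.0]
ft_force: [0.6, -0.4, -0.4]
width: 87.5
```

Emit:
send_rows(
  commands=[
    {"translation": [-0.03,-0.1,0],"twist": [0,0,0.08]},
    {"translation": [-0.06,-0.2,0],"twist": [0,0,0.16]},
    {"translation": [-0.09,-0.3,0],"twist": [0,0,0.24]},
    {"translation": [-0.12,-0.4,0],"twist": [0,0,0.32]},
    {"translation": [-0.15,-0.5,0],"twist": [0,0,0.4]},
    {"translation": [-0.18,-0.6,0],"twist": [0,0,0.48]},
    {"translation": [-0.21,-0.7,0],"twist": [0,0,0.56]},
    {"translation": [-0.24,-0.8,0],"twist": [0,0,0.64]},
    {"translation": [-0.27,-0.9,0],"twist": [0,0,0.72]},
    {"translation": [-0.3,-1,0],"twist": [0,0,0.76]},
  ],
)

```text
t: 42.55
ee_pos: [537.6, -218.2, 307.8]
orientation: [-0.809, -3.035, -0.0]
ft_force: [0.3, -0.4, 0.2]
width: 87.9
```

```bash
python3 - <<'E'
from h import *
o=ctrl.get_obs();print(o['t'],o['ee_pos'])
im=np.zeros((600,800,3),np.uint8)
d=cap('top','pics/t7.png');crop(d,195,125,305,205,'pics/a.png',5);crop(d,330,190,420,255,'pics/b.png',5)
a=cv2.imread('pics/a.png');b=cv2.imread('pics/b.png')
im[:275,:380]=a[60:335,100:480];im[275:600,:450]=b
cv2.imwrite('pics/m7.png',cv2.convertScaleAbs(im,alpha=1.6))
E
```

```text
42.55 [ 537.62271136 -218.16997332  307.75692953]
```

View pics/m7.png

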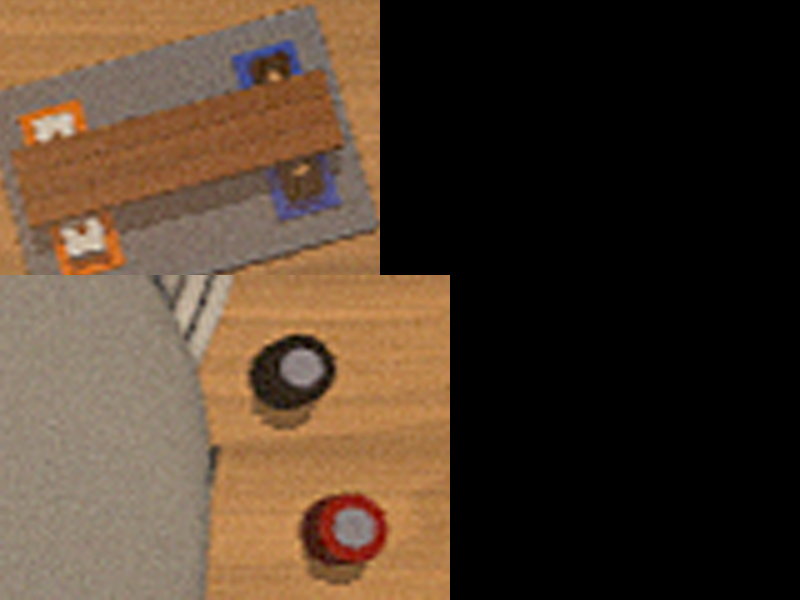

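The panel lies across both battens, with corners at about (12,152), (323,70), (344,145) and (33,225). The black weight's disc is at (302,367) in the composite.

```bash
python3 - <<'E'
from h import *
d=load('top')
p=px2w(d,(np.array([(12,152),(323,70),(344,145),(33,225)])+[100,60])/5.+[195,125]-.4,47);v=p[1]-p[0];print('panel',p.mean(0),np.degrees(np.arctan2(v[1],v[0])))
print('black',px2w(d,np.array([[302,92]])/5.+[330,190]-.4,46))
E
```

```text
panel [598.27361493  12.4529978   47.        ] -74.90464970263045
black [[ 469.92265954 -408.60021572   46.        ]]
```

Emit:
send_rows(
  commands=[
    {"translation": [-0.03,-0.1,0],"twist": [0,0,0]},
    {"translation": [-0.06,-0.2,0],"twist": [0,0,0]},
    {"translation": [-0.09,-0.3,0],"twist": [0,0,0]},
    {"translation": [-0.12,-0.4,0],"twist": [0,0,0]},
    {"translation": [-0.15,-0.5,0],"twist": [0,0,0]},
    {"translation": [-0.18,-0.6,0],"twist": [0,0,0]},
    {"translation": [-0.21,-0.7,0],"twist": [0,0,0]},
    {"translation": [-0.24,-0.8,0],"twist": [0,0,0]},
    {"translation": [-0.27,-0.9,0],"twist": [0,0,0]},
    {"translation": [-0.3,-1,0],"twist": [0,0,0]},
  ],
)

```text
t: 43.6
ee_pos: [508.0, -317.8, 308.2]
orientation: [-0.81, -3.035, 0.0]
ft_force: [-0.0, 0.4, -0.8]
width: 88.0
```

Emit:
send_rows(
  commands=[
    {"translation": [-0.05,-0.12,0],"twist": [0,0,0]},
    {"translation": [-0.1,-0.24,0],"twist": [0,0,0]},
    {"translation": [-0.15,-0.36,0],"twist": [0,0,0]},
    {"translation": [-0.2,-0.48,0],"twist": [0,0,0]},
    {"translation": [-0.25,-0.6,0],"twist": [0,0,0]},
    {"translation": [-0.3,-0.72,0],"twist": [0,0,0]},
    {"translation": [-0.35,-0.84,0],"twist": [0,0,0]},
    {"translation": [-0.383,-0.916,-0.1],"twist": [0,0,0]},
    {"translation": [-0.383,-0.916,-0.2],"twist": [0,0,0]},
    {"translation": [-0.383,-0.916,-0.25],"twist": [0,0,0]},
  ],
)

```text
t: 44.6
ee_pos: [469.4, -408.2, 281.4]
orientation: [-0.811, -3.033, -0.002]
ft_force: [-0.5, 0.8, -0.7]
width: 87.9
```

```bash
python3 - <<'E'
from h import *
o=ctrl.get_obs();print(o['t'],o['ee_pos'])
e=cap('side','pics/s8.png');crop(e,220,220,350,320,'pics/s8c.png',6)
E
```

```text
44.6 [ 469.44737985 -408.21415545  281.39711541]
```

View pics/s8c.png

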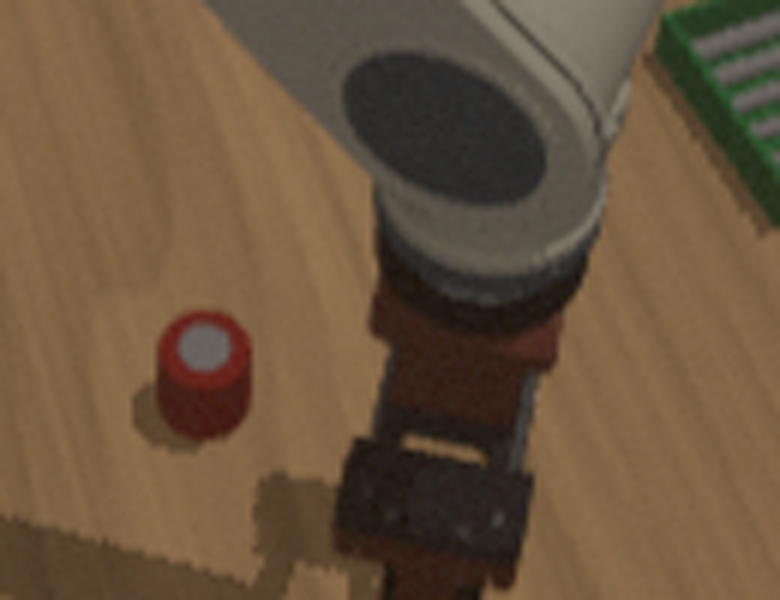

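The crop cuts off the black weight and shows only the red one, at (204,375), with the way down clear. The measured pose is within 1 mm of the target, so I'll descend, grip and lift.

Emit:
send_rows(
  commands=[
    {"translation": [0,0,-0.12],"twist": [0,0,0]},
    {"translation": [0,0,-0.24],"twist": [0,0,0]},
    {"translation": [0,0,-0.36],"twist": [0,0,0]},
    {"translation": [0,0,-0.48],"twist": [0,0,0]},
    {"translation": [0,0,-0.6],"twist": [0,0,0]},
    {"translation": [0,0,-0.72],"twist": [0,0,0]},
    {"translation": [0,0,-0.84],"twist": [0,0,0]},
    {"translation": [0,0,-0.92],"twist": [0,0,0]},
    {"translation": [0,0,-0.96],"twist": [0,0,0]},
    {"translation": [0,0,-0.96],"twist": [0,0,0]},
  ],
)

```text
t: 45.65
ee_pos: [469.8, -408.5, 186.6]
orientation: [-0.81, -3.034, -0.001]
ft_force: [0.3, 0.3, 0.6]
width: 87.8
```

Emit:
send_rows(
  commands=[
    {"translation": [0,0,0],"twist": [0,0,0]},
    {"translation": [0,0,0],"twist": [0,0,0]},
    {"translation": [0,0,0],"twist": [0,0,0]},
    {"translation": [0,0,0],"twist": [0,0,0]},
    {"translation": [0,0,0],"twist": [0,0,0]},
    {"translation": [0,0,0],"twist": [0,0,0]},
    {"translation": [0,0,0],"twist": [0,0,0]},
    {"translation": [0,0,0],"twist": [0,0,0]},
    {"translation": [0,0,0],"twist": [0,0,0]},
    {"translation": [0,0,0],"twist": [0,0,0]},
  ],
  grip=1,
)

```text
t: 46.65
ee_pos: [470.0, -408.6, 187.3]
orientation: [0.81, 3.035, -0.0]
ft_force: [-1.1, -0.8, 1.9]
width: 41.7
```

Emit:
send_rows(
  commands=[
    {"translation": [0,0,0.05],"twist": [0,0,0]},
    {"translation": [0,0,0.15],"twist": [0,0,0]},
    {"translation": [0,0,0.25],"twist": [0,0,0]},
    {"translation": [0,0,0.35],"twist": [0,0,0]},
    {"translation": [0,0,0.45],"twist": [0,0,0]},
    {"translation": [0,0,0.55],"twist": [0,0,0]},
    {"translation": [0,0,0.65],"twist": [0,0,0]},
    {"translation": [0,0,0.75],"twist": [0,0,0]},
    {"translation": [0,0,0.85],"twist": [0,0,0]},
    {"translation": [0,0,0.85],"twist": [0,0,0]},
  ],
)

```text
t: 47.65
ee_pos: [470.4, -408.9, 274.0]
orientation: [0.81, 3.033, -0.002]
ft_force: [-0.2, -0.6, -5.5]
width: 41.5
```

Emit:
send_rows(
  commands=[
    {"translation": [0.04,0.095,0],"twist": [0,0,0]},
    {"translation": [0.08,0.19,0],"twist": [0,0,0]},
    {"translation": [0.12,0.285,0],"twist": [0,0,0]},
    {"translation": [0.16,0.38,0],"twist": [0,0,0]},
    {"translation": [0.2,0.475,0],"twist": [0,0,0]},
    {"translation": [0.24,0.57,0],"twist": [0,0,0]},
    {"translation": [0.28,0.665,0],"twist": [0,0,0]},
    {"translation": [0.32,0.76,0],"twist": [0,0,0]},
    {"translation": [0.36,0.855,0],"twist": [0,0,0]},
    {"translation": [0.4,0.95,0],"twist": [0,0,0]},
  ],
)

```text
t: 48.65
ee_pos: [510.3, -312.8, 272.2]
orientation: [0.81, 3.035, -0.0]
ft_force: [0.3, -1.1, -5.6]
width: 41.3
```

Emit:
send_rows(
  commands=[
    {"translation": [0.04,0.095,0],"twist": [0,0,0]},
    {"translation": [0.08,0.19,0],"twist": [0,0,0]},
    {"translation": [0.12,0.285,0],"twist": [0,0,0]},
    {"translation": [0.16,0.38,0],"twist": [0,0,0]},
    {"translation": [0.2,0.475,0],"twist": [0,0,0]},
    {"translation": [0.24,0.57,0],"twist": [0,0,0]},
    {"translation": [0.28,0.665,0],"twist": [0,0,0]},
    {"translation": [0.32,0.76,0],"twist": [0,0,0]},
    {"translation": [0.36,0.855,0],"twist": [0,0,0]},
    {"translation": [0.4,0.95,0],"twist": [0,0,0]},
  ],
)

```text
t: 49.65
ee_pos: [550.3, -217.7, 272.2]
orientation: [0.81, 3.035, -0.0]
ft_force: [0.1, -0.7, -6.2]
width: 41.9
```

Emit:
send_rows(
  commands=[
    {"translation": [0.04,0.095,0],"twist": [0,0,0]},
    {"translation": [0.08,0.19,0],"twist": [0,0,0]},
    {"translation": [0.12,0.285,0],"twist": [0,0,0]},
    {"translation": [0.16,0.38,0],"twist": [0,0,0]},
    {"translation": [0.2,0.475,0],"twist": [0,0,0]},
    {"translation": [0.24,0.57,0],"twist": [0,0,0]},
    {"translation": [0.28,0.665,0],"twist": [0,0,0]},
    {"translation": [0.32,0.76,0],"twist": [0,0,0]},
    {"translation": [0.36,0.855,0],"twist": [0,0,0]},
    {"translation": [0.4,0.95,0],"twist": [0,0,0]},
  ],
)

```text
t: 50.65
ee_pos: [590.3, -122.8, 272.2]
orientation: [-0.81, -3.035, 0.0]
ft_force: [0.9, -1.1, -4.6]
width: 41.5
```

Emit:
send_rows(
  commands=[
    {"translation": [0.04,0.1,0],"twist": [0,0,0]},
    {"translation": [0.08,0.2,0],"twist": [0,0,0]},
    {"translation": [0.12,0.3,0],"twist": [0,0,0]},
    {"translation": [0.16,0.4,0],"twist": [0,0,0]},
    {"translation": [0.2,0.5,0],"twist": [0,0,0]},
    {"translation": [0.24,0.6,0],"twist": [0,0,0]},
    {"translation": [0.274,0.67,0],"twist": [0,0,0]},
    {"translation": [0.274,0.691,0],"twist": [0,0,0]},
    {"translation": [0.274,0.691,0],"twist": [0,0,0]},
    {"translation": [0.274,0.691,0],"twist": [0,0,0]},
  ],
)

```text
t: 51.65
ee_pos: [617.2, -54.6, 272.1]
orientation: [-0.81, -3.035, 0.0]
ft_force: [-0.3, 0.6, -5.4]
width: 41.4
```

Emit:
send_rows(
  commands=[
    {"translation": [0,0,-0.06],"twist": [0,0,0]},
    {"translation": [0,0,-0.12],"twist": [0,0,0]},
    {"translation": [0,0,-0.18],"twist": [0,0,0]},
    {"translation": [0,0,-0.24],"twist": [0,0,0]},
    {"translation": [0,0,-0.29],"twist": [0,0,0]},
    {"translation": [0,0,-0.33],"twist": [0,0,0]},
    {"translation": [0,0,-0.35],"twist": [0,0,0]},
    {"translation": [0,0,-0.372],"twist": [0,0,0]},
    {"translation": [0,0,-0.372],"twist": [0,0,0]},
    {"translation": [0,0,-0.372],"twist": [0,0,0]},
  ],
)

```text
t: 52.65
ee_pos: [617.4, -54.4, 235.1]
orientation: [0.81, 3.035, 0.0]
ft_force: [-0.7, -0.9, -4.6]
width: 41.0
```

```bash
python3 - <<'E'
from h import *
o=ctrl.get_obs();print(o['t'],o['ee_pos'],o['ft_force'])
e=cap('side','pics/s9.png');crop(e,230,130,360,230,'pics/s9c.png',6)
E
```

```text
52.65 [617.41864809 -54.4250457  235.10528735] [-0.69448592 -0.9416206  -4.56324934]
```

View pics/s9c.png

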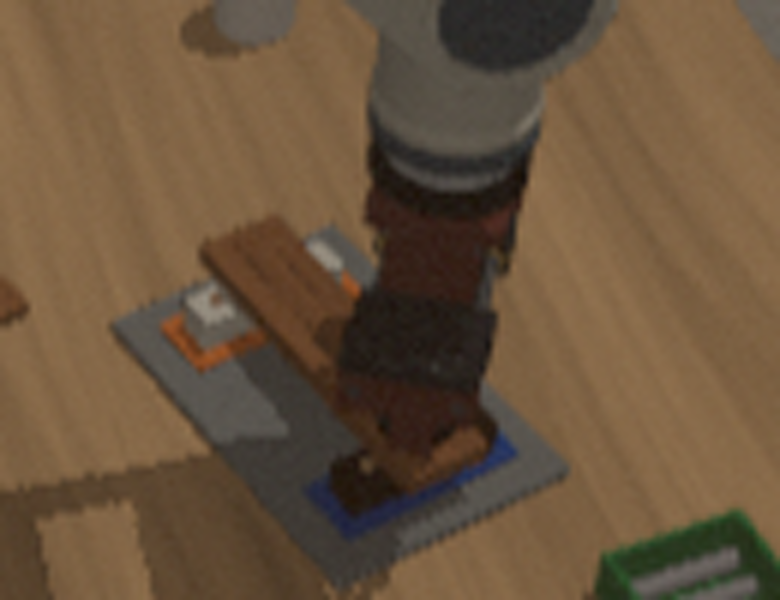

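The black weight is held over the panel's end above the dark batten. I'll release, lift clear and go to the red one.

Emit:
send_rows(
  commands=[
    {"translation": [0,0,-0.005],"twist": [0,0,0]},
    {"translation": [0,0,-0.005],"twist": [0,0,0]},
    {"translation": [0,0,-0.005],"twist": [0,0,0]},
    {"translation": [0,0,-0.005],"twist": [0,0,0]},
    {"translation": [0,0,-0.005],"twist": [0,0,0]},
    {"translation": [0,0,-0.005],"twist": [0,0,0]},
    {"translation": [0,0,-0.005],"twist": [0,0,0]},
    {"translation": [0,0,-0.005],"twist": [0,0,0]},
    {"translation": [0,0,-0.005],"twist": [0,0,0]},
    {"translation": [0,0,-0.005],"twist": [0,0,0]},
  ],
  grip=-1,
)

```text
t: 53.7
ee_pos: [617.4, -54.4, 234.4]
orientation: [-0.81, -3.035, -0.0]
ft_force: [0.2, 0.8, -0.3]
width: 87.9
```

Emit:
send_rows(
  commands=[
    {"translation": [0,0,0.08],"twist": [0,0,0]},
    {"translation": [0,0,0.16],"twist": [0,0,0]},
    {"translation": [0,0,0.26],"twist": [0,0,0]},
    {"translation": [0,0,0.36],"twist": [0,0,0]},
    {"translation": [0,0,0.46],"twist": [0,0,0]},
    {"translation": [0,0,0.56],"twist": [0,0,0]},
    {"translation": [0,0,0.66],"twist": [0,0,0]},
    {"translation": [0,0,0.76],"twist": [0,0,0]},
    {"translation": [0,0,0.86],"twist": [0,0,0]},
    {"translation": [0,0,0.86],"twist": [0,0,0]},
  ],
)

```text
t: 54.7
ee_pos: [617.9, -54.5, 322.2]
orientation: [0.81, 3.033, 0.001]
ft_force: [0.2, -0.2, 0.3]
width: 87.7
```

Emit:
send_rows(
  commands=[
    {"translation": [-0.09,-0.1,0],"twist": [0,0,0]},
    {"translation": [-0.18,-0.2,0],"twist": [0,0,0]},
    {"translation": [-0.27,-0.3,0],"twist": [0,0,0]},
    {"translation": [-0.36,-0.4,0],"twist": [0,0,0]},
    {"translation": [-0.45,-0.5,0],"twist": [0,0,0]},
    {"translation": [-0.54,-0.6,0],"twist": [0,0,0]},
    {"translation": [-0.63,-0.7,0],"twist": [0,0,0]},
    {"translation": [-0.72,-0.8,0],"twist": [0,0,0]},
    {"translation": [-0.81,-0.9,0],"twist": [0,0,0]},
    {"translation": [-0.9,-1,0],"twist": [0,0,0]},
  ],
)

```text
t: 55.7
ee_pos: [526.6, -155.3, 320.5]
orientation: [0.81, 3.035, -0.0]
ft_force: [0.3, 0.1, 0.5]
width: 87.4
```

Emit:
send_rows(
  commands=[
    {"translation": [-0.09,-0.1,0],"twist": [0,0,0]},
    {"translation": [-0.18,-0.2,0],"twist": [0,0,0]},
    {"translation": [-0.27,-0.3,0],"twist": [0,0,0]},
    {"translation": [-0.36,-0.4,0],"twist": [0,0,0]},
    {"translation": [-0.45,-0.5,0],"twist": [0,0,0]},
    {"translation": [-0.54,-0.6,0],"twist": [0,0,0]},
    {"translation": [-0.63,-0.7,0],"twist": [0,0,0]},
    {"translation": [-0.72,-0.8,0],"twist": [0,0,0]},
    {"translation": [-0.81,-0.9,0],"twist": [0,0,0]},
    {"translation": [-0.9,-1,0],"twist": [0,0,0]},
  ],
)

```text
t: 56.7
ee_pos: [436.6, -255.3, 320.5]
orientation: [0.81, 3.035, -0.0]
ft_force: [-0.1, 0.2, -0.9]
width: 87.5
```

Emit:
send_rows(
  commands=[
    {"translation": [-0.1,-0.1,0],"twist": [0,0,0]},
    {"translation": [-0.2,-0.2,0],"twist": [0,0,0]},
    {"translation": [-0.307,-0.284,0],"twist": [0,0,0]},
    {"translation": [-0.307,-0.284,-0.1],"twist": [0,0,0]},
    {"translation": [-0.307,-0.284,-0.2],"twist": [0,0,0]},
    {"translation": [-0.307,-0.284,-0.3],"twist": [0,0,0]},
    {"translation": [-0.307,-0.284,-0.4],"twist": [0,0,0]},
    {"translation": [-0.307,-0.284,-0.4],"twist": [0,0,0]},
    {"translation": [-0.307,-0.284,-0.4],"twist": [0,0,0]},
    {"translation": [-0.307,-0.284,-0.4],"twist": [0,0,0]},
  ],
)

```text
t: 57.7
ee_pos: [407.0, -282.8, 280.6]
orientation: [0.81, 3.035, -0.0]
ft_force: [0.7, 0.4, -0.3]
width: 88.0
```

```bash
python3 - <<'E'
from h import *
o=ctrl.get_obs();print(o['t'],o['ee_pos'],o['qpos'].round(2))
im=np.zeros((600,800,3),np.uint8)
d=cap('top','pics/t10.png');crop(d,215,125,315,205,'pics/a.png',4)
e=cap('side','pics/s10.png');crop(e,200,220,330,320,'pics/b.png',5)
a=cv2.imread('pics/a.png');b=cv2.imread('pics/b.png');im[:320,:400]=a;im[100:600,400:800]=b[:,:400]
cv2.imwrite('pics/m10.png',cv2.convertScaleAbs(im,alpha=1.5))
E
```

```text
57.7 [ 406.9582938  -282.79931155  280.61303456] [-0.63  0.43  1.99 -0.    0.72 -1.68]
```

View pics/m10.png

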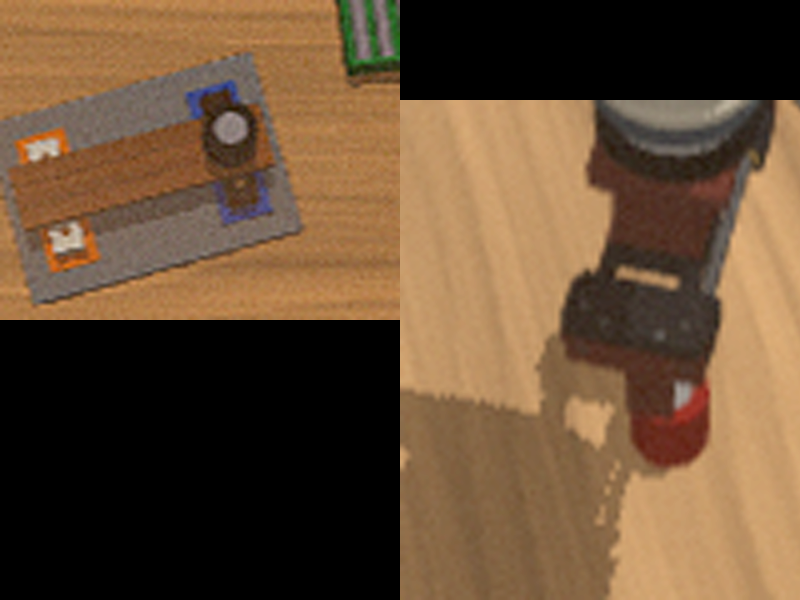

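The black weight stands upright, its disc at (230,127), and the gripper is over the red weight, seen in the right half. I'll check the black weight's position and pick the red one.

```bash
python3 - <<'E'
from h import *
print('black',px2w(load('top'),np.array([[230,127]])/4.+[215,125]-.4,93))
E
```

```text
black [[618.0188383  -53.50214142  93.        ]]
```

Emit:
send_rows(
  commands=[
    {"translation": [0,0,-0.12],"twist": [0,0,0]},
    {"translation": [0,0,-0.24],"twist": [0,0,0]},
    {"translation": [0,0,-0.36],"twist": [0,0,0]},
    {"translation": [0,0,-0.48],"twist": [0,0,0]},
    {"translation": [0,0,-0.6],"twist": [0,0,0]},
    {"translation": [0,0,-0.72],"twist": [0,0,0]},
    {"translation": [0,0,-0.84],"twist": [0,0,0]},
    {"translation": [0,0,-0.9],"twist": [0,0,0]},
    {"translation": [0,0,-0.933],"twist": [0,0,0]},
    {"translation": [0,0,-0.933],"twist": [0,0,0]},
  ],
)

```text
t: 58.8
ee_pos: [406.6, -282.8, 186.8]
orientation: [-0.81, -3.035, -0.0]
ft_force: [-0.7, 0.1, -0.1]
width: 88.2
```

Emit:
send_rows(
  commands=[
    {"translation": [0,0,0],"twist": [0,0,0]},
    {"translation": [0,0,0],"twist": [0,0,0]},
    {"translation": [0,0,0],"twist": [0,0,0]},
    {"translation": [0,0,0],"twist": [0,0,0]},
    {"translation": [0,0,0],"twist": [0,0,0]},
    {"translation": [0,0,0],"twist": [0,0,0]},
    {"translation": [0,0,0],"twist": [0,0,0]},
    {"translation": [0,0,0],"twist": [0,0,0]},
    {"translation": [0,0,0],"twist": [0,0,0]},
    {"translation": [0,0,0],"twist": [0,0,0]},
  ],
  grip=1,
)

```text
t: 59.8
ee_pos: [406.7, -282.9, 187.3]
orientation: [0.81, 3.035, -0.0]
ft_force: [-0.9, -0.5, 3.3]
width: 42.1
```

Emit:
send_rows(
  commands=[
    {"translation": [0,0,0.05],"twist": [0,0,0]},
    {"translation": [0,0,0.15],"twist": [0,0,0]},
    {"translation": [0,0,0.25],"twist": [0,0,0]},
    {"translation": [0,0,0.35],"twist": [0,0,0]},
    {"translation": [0,0,0.45],"twist": [0,0,0]},
    {"translation": [0,0,0.55],"twist": [0,0,0]},
    {"translation": [0,0,0.65],"twist": [0,0,0]},
    {"translation": [0,0,0.75],"twist": [0,0,0]},
    {"translation": [0,0,0.85],"twist": [0,0,0]},
    {"translation": [0,0,0.95],"twist": [0,0,0]},
  ],
)

```text
t: 60.8
ee_pos: [406.6, -282.8, 283.0]
orientation: [-0.81, -3.035, -0.0]
ft_force: [0.1, -0.4, -4.7]
width: 41.9
```

Emit:
send_rows(
  commands=[
    {"translation": [0.04,0.095,0.05],"twist": [0,0,0]},
    {"translation": [0.08,0.19,0.1],"twist": [0,0,0]},
    {"translation": [0.12,0.285,0.15],"twist": [0,0,0]},
    {"translation": [0.16,0.38,0.2],"twist": [0,0,0]},
    {"translation": [0.2,0.475,0.25],"twist": [0,0,0]},
    {"translation": [0.24,0.57,0.3],"twist": [0,0,0]},
    {"translation": [0.28,0.665,0.35],"twist": [0,0,0]},
    {"translation": [0.32,0.76,0.35],"twist": [0,0,0]},
    {"translation": [0.36,0.855,0.35],"twist": [0,0,0]},
    {"translation": [0.4,0.95,0.35],"twist": [0,0,0]},
  ],
)

```text
t: 61.8
ee_pos: [446.9, -187.0, 317.0]
orientation: [-0.81, -3.035, -0.0]
ft_force: [0.7, -1.1, -5.4]
width: 41.3
```

Emit:
send_rows(
  commands=[
    {"translation": [0.04,0.095,0],"twist": [0,0,0]},
    {"translation": [0.08,0.19,0],"twist": [0,0,0]},
    {"translation": [0.12,0.285,0],"twist": [0,0,0]},
    {"translation": [0.16,0.38,0],"twist": [0,0,0]},
    {"translation": [0.2,0.475,0],"twist": [0,0,0]},
    {"translation": [0.24,0.57,0],"twist": [0,0,0]},
    {"translation": [0.28,0.665,0],"twist": [0,0,0]},
    {"translation": [0.32,0.76,0],"twist": [0,0,0]},
    {"translation": [0.36,0.855,0],"twist": [0,0,0]},
    {"translation": [0.4,0.95,0],"twist": [0,0,0]},
  ],
)

```text
t: 62.8
ee_pos: [487.0, -92.0, 317.2]
orientation: [-0.81, -3.035, 0.0]
ft_force: [1.0, 0.1, -6.0]
width: 41.6
```

Emit:
send_rows(
  commands=[
    {"translation": [0.04,0.095,0],"twist": [0,0,0]},
    {"translation": [0.08,0.19,0],"twist": [0,0,0]},
    {"translation": [0.12,0.285,0],"twist": [0,0,0]},
    {"translation": [0.16,0.38,0],"twist": [0,0,0]},
    {"translation": [0.2,0.475,0],"twist": [0,0,0]},
    {"translation": [0.24,0.57,0],"twist": [0,0,0]},
    {"translation": [0.28,0.665,0],"twist": [0,0,0]},
    {"translation": [0.32,0.76,0],"twist": [0,0,0]},
    {"translation": [0.36,0.855,0],"twist": [0,0,0]},
    {"translation": [0.4,0.95,0],"twist": [0,0,0]},
  ],
)

```text
t: 63.8
ee_pos: [527.0, 2.9, 317.1]
orientation: [-0.81, -3.035, 0.0]
ft_force: [-1.0, -1.2, -5.3]
width: 41.4
```

Emit:
send_rows(
  commands=[
    {"translation": [0.06,0.09,0],"twist": [0,0,0]},
    {"translation": [0.12,0.18,0],"twist": [0,0,0]},
    {"translation": [0.18,0.27,0],"twist": [0,0,0]},
    {"translation": [0.24,0.36,0],"twist": [0,0,0]},
    {"translation": [0.3,0.45,0],"twist": [0,0,0]},
    {"translation": [0.36,0.54,0],"twist": [0,0,0]},
    {"translation": [0.42,0.63,0],"twist": [0,0,0]},
    {"translation": [0.48,0.72,0],"twist": [0,0,0]},
    {"translation": [0.526,0.78,0],"twist": [0,0,0]},
    {"translation": [0.526,0.78,0],"twist": [0,0,0]},
  ],
)

```text
t: 64.8
ee_pos: [579.9, 81.0, 317.2]
orientation: [0.809, 3.035, 0.0]
ft_force: [0.4, -0.4, -5.3]
width: 41.3
```

Emit:
send_rows(
  commands=[
    {"translation": [0,0,-0.1],"twist": [0,0,0]},
    {"translation": [0,0,-0.2],"twist": [0,0,0]},
    {"translation": [0,0,-0.3],"twist": [0,0,0]},
    {"translation": [0,0,-0.4],"twist": [0,0,0]},
    {"translation": [0,0,-0.5],"twist": [0,0,0]},
    {"translation": [0,0,-0.6],"twist": [0,0,0]},
    {"translation": [0,0,-0.7],"twist": [0,0,0]},
    {"translation": [0,0,-0.75],"twist": [0,0,0]},
    {"translation": [0,0,-0.79],"twist": [0,0,0]},
    {"translation": [0,0,-0.81],"twist": [0,0,0]},
  ],
)

```text
t: 65.8
ee_pos: [579.3, 80.2, 235.9]
orientation: [-0.81, -3.035, 0.0]
ft_force: [-0.2, 0.2, -6.2]
width: 41.9
```

Emit:
send_rows(
  commands=[
    {"translation": [0,0,-0.01],"twist": [0,0,0]},
    {"translation": [0,0,-0.016],"twist": [0,0,0]},
    {"translation": [0,0,-0.016],"twist": [0,0,0]},
    {"translation": [0,0,-0.016],"twist": [0,0,0]},
    {"translation": [0,0,-0.016],"twist": [0,0,0]},
    {"translation": [0,0,-0.016],"twist": [0,0,0]},
    {"translation": [0,0,-0.016],"twist": [0,0,0]},
    {"translation": [0,0,-0.016],"twist": [0,0,0]},
    {"translation": [0,0,-0.016],"twist": [0,0,0]},
    {"translation": [0,0,-0.016],"twist": [0,0,0]},
  ],
)

```text
t: 66.8
ee_pos: [579.2, 80.1, 234.6]
orientation: [-0.811, -3.035, 0.0]
ft_force: [-0.1, 0.4, -5.1]
width: 41.5
```

Emit:
send_rows(
  commands=[
    {"translation": [0,0,0],"twist": [0,0,0]},
    {"translation": [0,0,0],"twist": [0,0,0]},
    {"translation": [0,0,0],"twist": [0,0,0]},
    {"translation": [0,0,0],"twist": [0,0,0]},
    {"translation": [0,0,0],"twist": [0,0,0]},
    {"translation": [0,0,0],"twist": [0,0,0]},
    {"translation": [0,0,0],"twist": [0,0,0]},
    {"translation": [0,0,0],"twist": [0,0,0]},
    {"translation": [0,0,0],"twist": [0,0,0]},
    {"translation": [0,0,0],"twist": [0,0,0]},
  ],
  grip=-1,
)

```text
t: 67.8
ee_pos: [579.3, 80.2, 234.6]
orientation: [-0.81, -3.035, -0.0]
ft_force: [0.7, 0.1, -0.2]
width: 87.7
```

Emit:
send_rows(
  commands=[
    {"translation": [0,0,0.08],"twist": [0,0,0]},
    {"translation": [0,0,0.16],"twist": [0,0,0]},
    {"translation": [0,0,0.26],"twist": [0,0,0]},
    {"translation": [0,0,0.36],"twist": [0,0,0]},
    {"translation": [0,0,0.46],"twist": [0,0,0]},
    {"translation": [0,0,0.56],"twist": [0,0,0]},
    {"translation": [0,0,0.66],"twist": [0,0,0]},
    {"translation": [0,0,0.76],"twist": [0,0,0]},
    {"translation": [0,0,0.86],"twist": [0,0,0]},
    {"translation": [0,0,0.95],"twist": [0,0,0]},
  ],
)

```text
t: 68.8
ee_pos: [579.3, 80.1, 330.5]
orientation: [0.81, 3.035, 0.0]
ft_force: [-0.1, 0.5, -0.8]
width: 87.5
```

Emit:
send_rows(
  commands=[
    {"translation": [-0.1,0.1,0],"twist": [0,0,0]},
    {"translation": [-0.2,0.2,0],"twist": [0,0,0]},
    {"translation": [-0.3,0.3,0],"twist": [0,0,0]},
    {"translation": [-0.4,0.4,0],"twist": [0,0,0]},
    {"translation": [-0.5,0.5,0],"twist": [0,0,0]},
    {"translation": [-0.6,0.6,0],"twist": [0,0,0]},
    {"translation": [-0.7,0.7,0],"twist": [0,0,0]},
    {"translation": [-0.8,0.8,0],"twist": [0,0,0]},
    {"translation": [-0.9,0.9,0],"twist": [0,0,0]},
    {"translation": [-1,1,0],"twist": [0,0,0]},
  ],
)

```text
t: 69.8
ee_pos: [478.4, 181.0, 329.6]
orientation: [0.81, 3.035, 0.0]
ft_force: [0.7, -0.2, 0.1]
width: 87.9
```

Emit:
send_rows(
  commands=[
    {"translation": [-0.05,0.1,0],"twist": [0,0,0]},
    {"translation": [-0.1,0.2,0],"twist": [0,0,0]},
    {"translation": [-0.15,0.3,0],"twist": [0,0,0]},
    {"translation": [-0.2,0.4,0],"twist": [0,0,0]},
    {"translation": [-0.25,0.5,0],"twist": [0,0,0]},
    {"translation": [-0.3,0.6,0],"twist": [0,0,0]},
    {"translation": [-0.3,0.7,0],"twist": [0,0,0]},
    {"translation": [-0.3,0.8,0],"twist": [0,0,0]},
    {"translation": [-0.3,0.8,0],"twist": [0,0,0]},
    {"translation": [-0.3,0.8,0],"twist": [0,0,0]},
  ],
)

```text
t: 70.8
ee_pos: [449.3, 260.4, 329.5]
orientation: [-0.81, -3.035, 0.0]
ft_force: [-0.2, -0.5, -0.0]
width: 88.0
```

```bash
python3 - <<'E'
from h import *
o=ctrl.get_obs();print(o['t'],o['ee_pos'])
im=np.zeros((600,800,3),np.uint8)
d=cap('top','pics/t11.png');crop(d,200,125,300,205,'pics/a.png',4)
e=cap('side','pics/s11.png');crop(e,230,130,350,230,'pics/b.png',5)
a=cv2.imread('pics/a.png');b=cv2.imread('pics/b.png');im[:320,:400]=a;im[100:600,400:800]=b[:,100:500]
cv2.imwrite('pics/m11.png',cv2.convertScaleAbs(im,alpha=1.5))
E
```

```text
70.8 [449.32741867 260.37593828 329.47685794]
```

View pics/m11.png

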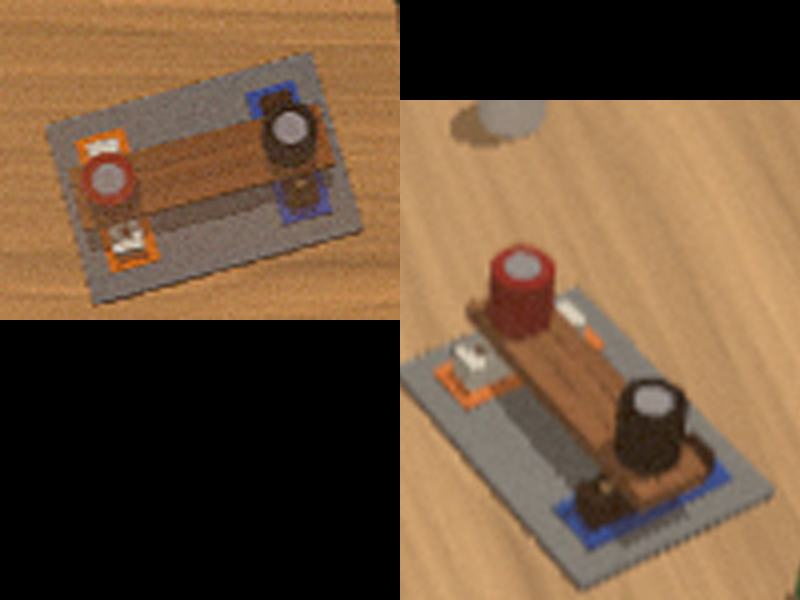

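The layup is complete, with the discs at (108,178) for red and (290,127) for black and both weights upright on the panel. I'll do a quick numeric check and hand it in.

```bash
python3 - <<'E'
from h import *
print(px2w(load('top'),np.array([[108,178],[290,127]])/4.+[200,125]-.4,93))
print(ctrl.close_job())
E
```

```text
[[579.34286581  81.47187164  93.        ]
 [618.0188383  -53.50214142  93.        ]]
the job is handed in; nothing more can be done
None
```

The job is done and handed in at about 71 s of the 128 s allowed. No verdict came back, so the figures below are my own camera measurements.

| Item | Check | Allowed |
|---|---|---|
| Dark batten on blue pad | within 1 mm and 1° | 12 mm, 0.2 rad (11°) |
| White batten on orange pad | within 1 mm and 1° | 12 mm, 0.2 rad (11°) |
| Panel across both battens | centre about 0.5 mm off, square within 1° | 15 mm, 0.2 rad (11°) |
| Black weight over the dark batten's centre | about 1 mm off, upright | 15 mm |
| Red weight over the white batten's centre | about 1 mm off, upright | 15 mm |

- **Look-alikes:** I used the large brown panel, and the red weight nearest the base (492 mm, against 569 mm for the other).
- **Timing of the checks:** I measured the battens before the panel went on and the panel before the weights. The final picture shows nothing shifted since. The camera calibration is only good to about 2 mm.
- **Glue bottle and drill bit case:** I did not touch either, but I did not measure their positions again at the end.
- **Hiccup:** two move calls early on were refused because their rows lacked a turn value. The arm did not move, and I resent them.

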